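# Load the turned stool feet into the drying rack

## Robot

A 6-joint arm with a two-finger parallel gripper is mounted at the origin on the work surface. World frame = base frame: x ahead of the robot, y to its left, z up, the work surface at z = 0. Lengths are in m, angles in degrees, forces in N, time in s.
With the tool pointing down it reaches from about 0.35 to 0.875 m from the base axis. Payload 4.2 kg.
Tool frame: the origin (TCP) lies on the centre line of the jaws, within the pads' length; the fingertips stand 11 mm ahead of it and the grasp point (between the pads) lies 8 mm behind it; z points along the fingers, y is the line along which they close (so a half turn about z gives the same grasp; the last joint's range is limited). The gripper opens to 87 mm and grips with 3 to 60 N. Pads are 19 mm wide; open, the fingers measure 117 mm over their backs; the gripper's body (75 mm by 190 mm) begins 51 mm behind the grasp point.
Start: joints at [-60.928, 22.042, 0.453, 0, -68.411, -14.817], TCP at [0.154, -0.606, 0.234] pointing down, gripper open.
Joint ranges: [-179.83, 179.83], [-69.29, 118.12], [-61.27, 80.66], [-181.25, 117.63], [-171.15, -9.14], [-177.46, 177.46]. Speed limits (degrees/s): [159.86, 159.86, 180, 180, 180, 180].

## Interface

Orientations are given as a 3x3 rotation matrix whose columns are the frame's x, y, z axes.
In Python, from station import r gives the robot as it stands.
- The arm moves only by the tool servo_tool, never from a script. Its argument "commands" is a list that holds one entry, the list of rows, each a list of 7 numbers: the closure, from 0 (fully open) to 1 (shut), then the shift along the tool's x, y, z in mm, then the turn, a rotation vector about the tool's x, y, z in rad. In form: [[[claw, x, y, z, ax, ay, az], ...]]. A call has exactly 5 rows; each row is the pose to reach, as a shift and turn from the pose commanded when the call began, along the tool's axes at that moment; what a row does not reach only later rows make up. A row lasts 1/10 s, in which the tool goes at most 50 mm and 8.59 degrees, less where a joint would pass 70% of its speed; a pose out of reach is approached as far as the arm can. A call with a gripper value outside its range is refused whole. The fingers move at their own pace and stop on an object; the grip force is fixed at half the most. Time passes only in rows, so rows that repeat a pose let the fingers close, or fill a call up. It gives the time, the measured TCP pose, the force, the opening and the grip force at its end, in the units of the state.
- r.sense(): the state, without advancing time (a new reading comes with each control period).
- r.capture(name): name is "scene" or "top"; returns a dict with "pixels" (400x640x3 uint8, red, green, blue), "camera_matrix" (3x3 intrinsics, pixels), "R" (3x3) and "t" (3): a world point X has camera coordinates R X + t. Camera axes: x right, y down, z forward; pixel columns grow to the right and rows downward; lengths in m; the calibration is good to about 2 mm. A picture is of the moment at which its call begins. There is no depth.
- r.finish_job(): hands the job in; it is judged then, once.
The state is a dict: "time_s": time; "joints": joint angles; "joint_velocities": joint speeds; "effort": joint torques, N m; "tcp_pos": TCP position; "ee_rot": TCP orientation; "wrist_force": force on the tool from outside, world axes, zero at the start; "moment": the same for the moment, N m; "gripper_width": opening from 0.0 (shut) to 1.0 (fully open); "gripper_force": force on a finger pad.
Only numpy, scipy, OpenCV 4.12 (cv2) and the standard library are available. Lean on these libraries where they do the work, as an engineer would, in place of code of your own. Each camera call takes 0.05 s, during which the arm holds its last target. There are 200 camera calls.

## Task

Draw the drying rack's carriage by its handle away from the blower, right out to its stop. Then move every turned foot from the pocket tray into the carriage, each with its tapered end fully down and upright in a tapered socket of its own (any socket will do), and only when all are in, slide the loaded carriage all the way back to the blower and let go. Leave the bowl and the mallet where they are.

Things in the scene. Friction and masses are not known exactly. Their poses are not given: they have to be found in the camera images.
- carriage (a joint): Travel of the dark wooden carriage (a board with six sockets and a handle) on its rails, m: 0 = home, right up to the blower (5 mm from the grey box), 0.200 = drawn right out at its stop. It grows along the +y axis of drier. Slides stiffly (about 2.5 N of friction) and stays where it is left.
- drier: The fixed drying station on the bench: a plywood base plate 190 x 500 mm with two rails, and at its -y end the grey blower box (200 x 120 x 150 mm). Its origin is on the bench top, under the middle of the six sockets when the carriage is right out. Its y axis is the sliding direction, pointing away from the blower; z up.
- handle (a point): Point on the axis of the carriage's upright square handle post (20 x 20 mm, its faces square to the drier's axes), at the height to grip, 12 mm below the post's top; the top is 124 mm above the bench. The post rises from the carriage board (170 mm wide, top 39 mm above the bench), 140 mm in +y from the middle of the sockets; it moves with the carriage.
- sock0 (a point): Centre of the inner floor of tapered socket 0 on the carriage, at x = -50 mm, y = -68 mm from the middle of the sockets (drier axes). Each socket is a round brown wooden cup, 36 mm deep inside, about 38 mm wide at the floor and 50 mm at the mouth, 4 mm wall; its floor is 39 mm and its mouth 75 mm above the bench.
- sock1 (a point): Centre of the inner floor of tapered socket 1 on the carriage, at x = -50 mm, y = +0 mm from the middle of the sockets (drier axes). Each socket is a round brown wooden cup, 36 mm deep inside, about 38 mm wide at the floor and 50 mm at the mouth, 4 mm wall; its floor is 39 mm and its mouth 75 mm above the bench.
- sock2 (a point): Centre of the inner floor of tapered socket 2 on the carriage, at x = -50 mm, y = +68 mm from the middle of the sockets (drier axes). Each socket is a round brown wooden cup, 36 mm deep inside, about 38 mm wide at the floor and 50 mm at the mouth, 4 mm wall; its floor is 39 mm and its mouth 75 mm above the bench.
- sock3 (a point): Centre of the inner floor of tapered socket 3 on the carriage, at x = +50 mm, y = -68 mm from the middle of the sockets (drier axes). Each socket is a round brown wooden cup, 36 mm deep inside, about 38 mm wide at the floor and 50 mm at the mouth, 4 mm wall; its floor is 39 mm and its mouth 75 mm above the bench.
- sock4 (a point): Centre of the inner floor of tapered socket 4 on the carriage, at x = +50 mm, y = +0 mm from the middle of the sockets (drier axes). Each socket is a round brown wooden cup, 36 mm deep inside, about 38 mm wide at the floor and 50 mm at the mouth, 4 mm wall; its floor is 39 mm and its mouth 75 mm above the bench.
- sock5 (a point): Centre of the inner floor of tapered socket 5 on the carriage, at x = +50 mm, y = +68 mm from the middle of the sockets (drier axes). Each socket is a round brown wooden cup, 36 mm deep inside, about 38 mm wide at the floor and 50 mm at the mouth, 4 mm wall; its floor is 39 mm and its mouth 75 mm above the bench.
- tray: Loose dark wooden pocket tray, 180 x 210 x 44 mm, on the bench; origin at the centre of its underside. Six square pockets 52 mm wide and 36 mm deep (floor 8 mm above the bench) in two columns at x = -50 and +50 mm and three rows at y = -68, 0, +68 mm in the tray's frame.
- foot0: Pale turned wooden stool foot (all alike, round), 92 mm tall, 0.1 kg; origin at the centre of its narrow lower end, z up its axis. Bottom up: a taper 36 mm wide widening to 50 mm at 42 mm; a straight neck 50 mm wide to 78 mm, to grip; a head 58 mm wide. Starts taper down in a tray pocket. Fully nested, its lower end rests on a socket floor. Some feet may be absent.
- foot1: Pale turned wooden stool foot (all alike, round), 92 mm tall, 0.1 kg; origin at the centre of its narrow lower end, z up its axis. Bottom up: a taper 36 mm wide widening to 50 mm at 42 mm; a straight neck 50 mm wide to 78 mm, to grip; a head 58 mm wide. Starts taper down in a tray pocket. Fully nested, its lower end rests on a socket floor. Some feet may be absent.
- foot2: Pale turned wooden stool foot (all alike, round), 92 mm tall, 0.1 kg; origin at the centre of its narrow lower end, z up its axis. Bottom up: a taper 36 mm wide widening to 50 mm at 42 mm; a straight neck 50 mm wide to 78 mm, to grip; a head 58 mm wide. Starts taper down in a tray pocket. Fully nested, its lower end rests on a socket floor. Some feet may be absent.
- foot3: Pale turned wooden stool foot (all alike, round), 92 mm tall, 0.1 kg; origin at the centre of its narrow lower end, z up its axis. Bottom up: a taper 36 mm wide widening to 50 mm at 42 mm; a straight neck 50 mm wide to 78 mm, to grip; a head 58 mm wide. Starts taper down in a tray pocket. Fully nested, its lower end rests on a socket floor. Some feet may be absent.
- foot4: Pale turned wooden stool foot (all alike, round), 92 mm tall, 0.1 kg; origin at the centre of its narrow lower end, z up its axis. Bottom up: a taper 36 mm wide widening to 50 mm at 42 mm; a straight neck 50 mm wide to 78 mm, to grip; a head 58 mm wide. Starts taper down in a tray pocket. Fully nested, its lower end rests on a socket floor. Some feet may be absent.
- foot5: Pale turned wooden stool foot (all alike, round), 92 mm tall, 0.1 kg; origin at the centre of its narrow lower end, z up its axis. Bottom up: a taper 36 mm wide widening to 50 mm at 42 mm; a straight neck 50 mm wide to 78 mm, to grip; a head 58 mm wide. Starts taper down in a tray pocket. Fully nested, its lower end rests on a socket floor. Some feet may be absent.
- bowl: Small black bowl, 90 mm wide, 45 mm high, standing on the bench; leave alone. Origin at the centre of its underside.
- mallet: Wooden joiner's mallet lying on the bench, 260 mm long, 70 mm high head; leave alone. Origin under the handle on the bench, x along the handle to the head.
Not all that is in view belongs to the job. Leave any orange or yellow look-alike of the foot0 alone. Leave any green or yellow look-alike of the foot5 alone.

How it is judged:
By the outcome, as a careful person would: the job done as asked, in the order asked, and still so for the second after the job is handed in, with the robot touching nothing.
Of foot0, foot1, foot2, foot3, foot4, foot5 only 4 to 6 are there at a start; the rules pass over those that are not, and their reading is None.
At some moment in a run one of tray may be knocked a few centimetres aside while the robot is not near it.
Once in a run the grip may slacken for a moment while it holds something.
It also fails if it takes over 210 s, if anything falls off the work surface, if the arm or the gripper's body presses on something with over 40 N, if the wrist force passes 120 N, or if a joint passes its speed limit or range.

## Working session

There is one attempt and no reset: what is moved stays moved. The work goes in short steps, Python scripts to look and compute and a tool call to move; the robot and the scene stay as the last step left them, time stands still between calls to the robot, and variables do not carry over. Pictures are saved under pics/ and viewed, at most 14 in all, crops included, and the job is handed in when it is done.

Besides the shell and the picture viewer there is one more tool, called after "Emit:" as name([rows], argument=value, ...), one row to a line, values as JSON. servo_tool: Moves the arm, as the interface text tells. Its arguments: {"type":"object","properties":{"commands":{"type":"array","items":{"type":"array","items":{"type":"array","items":{"type":"number"}}}}},"required":["commands"]}

```bash
mkdir -p pics
cat > h.py <<'E'
import numpy as np, cv2
from station import r
def cap(n,f=None):
    c=r.capture(n)
    if f: cv2.imwrite('pics/'+f,cv2.cvtColor(c['pixels'],cv2.COLOR_RGB2BGR))
    return c
def ray(c,u,v,z):
    K,R,t=(np.array(c[k]) for k in('camera_matrix','R','t'))
    d=R.T@np.linalg.inv(K)@[u,v,1]; o=-R.T@t
    return o+d*(z-o[2])/d[2]
def proj(c,X):
    K,R,t=(np.array(c[k]) for k in('camera_matrix','R','t'))
    p=K@(R@np.array(X)+t); return p[:2]/p[2]
E
python3 - <<'E'
from h import *
for n in('scene','top'):
    c=cap(n,n+'0.png'); R=np.array(c['R']);print(n,-R.T@c['t'],R[2])
s=r.sense();print(s['time_s'],s['tcp_pos'],np.round(s['ee_rot'],3),s['wrist_force'],s['gripper_width'])
E
```

```text
scene [ 1.21007314 -0.31430131  1.26154648] [-0.49181445  0.21894117 -0.84272375]
top [ 0.33820208 -0.03731029  1.13069148] [ 0.17820908  0.02166427 -0.98375413]
0.1 [ 0.15379646 -0.60525202  0.23257652] [[-0.969 -0.246 -0.001]
 [-0.246  0.969  0.002]
 [ 0.     0.002 -1.   ]] [-0.52337024  0.74179074 -0.39657291] 0.9990859549377082
```

View pics/scene0.png

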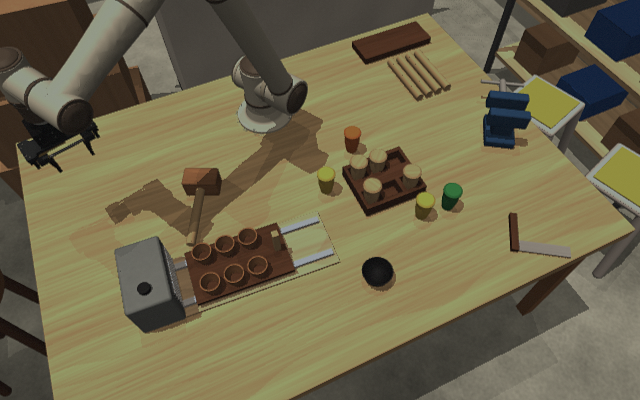

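View pics/top0.png

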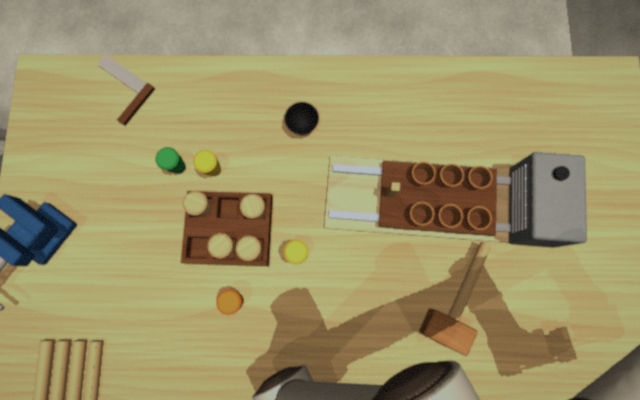

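Run:
```python
from h import *
c=cap('top'); im=cv2.cvtColor(c['pixels'],cv2.COLOR_RGB2BGR)
a=cv2.resize(im[140:320,140:310],None,fx=3,fy=3,interpolation=cv2.INTER_CUBIC)[:540]
b=cv2.resize(im[145:255,320:520],None,fx=4,fy=4,interpolation=cv2.INTER_CUBIC)
cv2.imwrite('pics/tray1.png',a);cv2.imwrite('pics/car1.png',b)
M=[(424,174),(452,175),(480,178),(422,215),(451,216),(480,218)]
for m in M: print(ray(c,*m,.075).round(4))
print('handle',ray(c,395.5,186.5,.124).round(4))
hsv=cv2.cvtColor(im,cv2.COLOR_BGR2HSV)
for p in [(195,204),(252,206),(220,246),(248,248),(206,162),(295,252),(168,160),(229,302)]:
    print(p,hsv[p[1],p[0]],ray(c,*p,.1).round(3))
```

```text
[ 0.5985 -0.2484  0.075 ]
[ 0.5966 -0.3156  0.075 ]
[ 0.5898 -0.3824  0.075 ]
[ 0.4982 -0.2411  0.075 ]
[ 0.4966 -0.3096  0.075 ]
[ 0.4925 -0.3778  0.075 ]
handle [ 0.5563 -0.1727  0.124 ]
(195, 204) [ 28  86 180] [0.515 0.295 0.1  ]
(252, 206) [ 28  88 180] [0.511 0.161 0.1  ]
(220, 246) [ 29  85 179] [0.417 0.231 0.1  ]
(248, 248) [ 29  87 178] [0.413 0.165 0.1  ]
(206, 162) [ 32 165 186] [0.617 0.276 0.1  ]
(295, 252) [ 31 154 186] [0.405 0.057 0.1  ]
(168, 160) [ 65 151 149] [0.621 0.368 0.1  ]
(229, 302) [ 19 182 177] [0.291 0.203 0.1  ]
```

View pics/tray1.png

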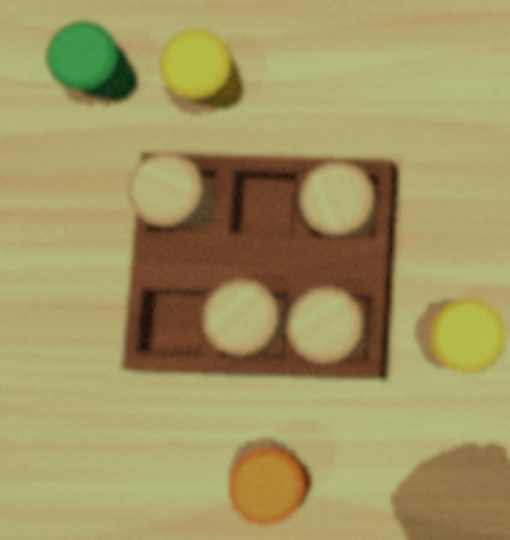

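View pics/car1.png

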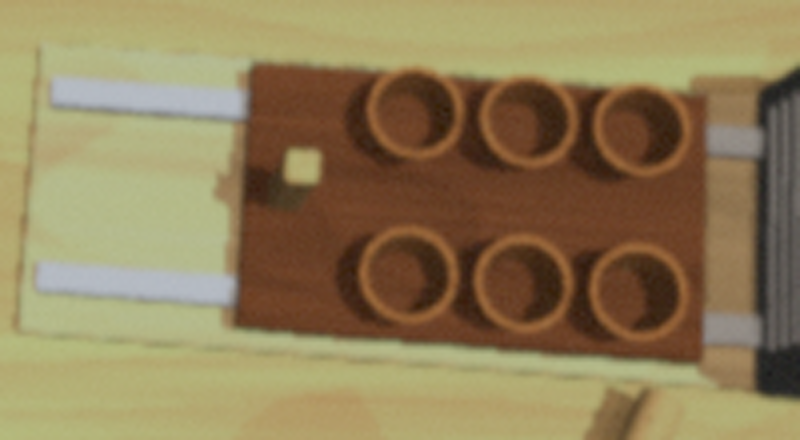

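The top crop shows four pale feet in the tray at top px (195,204), (252,206), (220,246) and (248,248). These are the real ones: pale, low saturation (about 87), heads at 0.100 m and spaced 68/100 mm. The saturated look-alikes stand outside the tray: yellow (206,162) and (295,252), green (168,160), orange (229,302). The second crop shows the handle top at (395.8,186.5) and six sockets.

```bash
cat >> h.py <<'E'
from scipy.spatial.transform import Rotation as Ro
def yawR(deg):
    a=np.radians(deg); x=np.array([np.cos(a),np.sin(a),0]); z=np.array([0,0,-1.]); return np.c_[x,np.cross(z,x),z]
def delta(p,yaw):
    s=r.sense(); R=np.array(s['ee_rot']); d=R.T@(np.array(p)-s['tcp_pos'])*1000
    w=Ro.from_matrix(R.T@yawR(yaw)).as_rotvec()
    print('t',s['time_s'],'tcp',np.round(s['tcp_pos'],4),'d mm',d.round(1),'turn',w.round(3),'w',round(s['gripper_width'],3),'F',np.round(s['wrist_force'],1),'gf',round(s['gripper_force'],1),'j',np.round(s['joints'],0))
def fit2(local,world):
    l=np.array(local);w=np.array(world)[:,:2];lc=l-l.mean(0);wc=w-w.mean(0)
    a=np.arctan2((lc[:,0]*wc[:,1]-lc[:,1]*wc[:,0]).sum(),(lc*wc).sum())
    Q=np.array([[np.cos(a),-np.sin(a)],[np.sin(a),np.cos(a)]]); t=w.mean(0)-Q@l.mean(0)
    return Q,t,np.degrees(a),np.abs(l@Q.T+t-w).max()
E
python3 - <<'E'
from h import *
c=cap('top')
M=[(423.5,173.25),(452,175.5),(480.5,177.5),(422,214),(450.75,215.75),(479.5,217.75)]
W=[ray(c,*m,.075) for m in M]+[ray(c,395.75,186.5,.124)]
L=[(.05,.068),(.05,0),(.05,-.068),(-.05,.068),(-.05,0),(-.05,-.068),(0,.14)]
Q,t,a,e=fit2(L,W);print(t,a,e); h=Q@[0,.14]+t; print('handle',h, 'out mid',Q@[0,.2]+t)
delta([*h,.23],-94)
E
```

```text
[ 0.54637814 -0.31231785] -3.802971847759574 0.0011476672660012954
handle [ 0.55566374 -0.17262612] out mid [ 0.55964327 -0.11275824]
t 0.2 tcp [ 0.1538 -0.6054  0.2329] d mm [-496.   320.6    3.3] turn [ 1.000e-03  1.000e-03 -1.252e+00] w 1.002 F [-0.2  0.3 -0.3] gf 0.0 j [-61.  22.   0.  -0. -68. -15.]
```

Emit:
servo_tool([
  [[0, -35, 23, 0, 0, 0, -0.12], [0, -70, 46, 0, 0, 0, -0.24], [0, -110, 72, 0, 0, 0, -0.37], [0, -150, 98, 0, 0, 0, -0.5], [0, -190, 124, 0, 0, 0, -0.62]],
])

```text
time_s: 0.7
tcp_pos: [0.3084, -0.4373, 0.2335]
ee_rot: [[-0.642, -0.767, 0.0], [-0.767, 0.642, 0.0], [-0.0, -0.0, -1.0]]
wrist_force: [-0.0, 0.5, -0.0]
gripper_width: 1.002
gripper_force: 0.0
```

```bash
python3 -c "
from h import *
delta([.5557,-.1726,.23],-93.8)"
```

```text
t 0.7 tcp [ 0.3084 -0.4373  0.2335] d mm [-361.7  -19.6    3.5] turn [-0.     0.    -0.631] w 1.002 F [-0.   0.5 -0. ] gf 0.0 j [-37.  13. -12.  -0. -65.  -3.]
```

Emit:
servo_tool([
  [[0, -45, -2, 0, 0, 0, -0.13], [0, -90, -5, 0, 0, 0, -0.26], [0, -138, -8, 0, 0, 0, -0.39], [0, -186, -11, 0, 0, 0, -0.51], [0, -235, -13, 0, 0, 0, -0.631]],
])

```text
time_s: 1.2
tcp_pos: [0.4702, -0.2661, 0.2337]
ee_rot: [[-0.066, -0.998, 0.0], [-0.998, 0.066, -0.0], [0.0, -0.0, -1.0]]
wrist_force: [1.3, -0.9, 0.2]
gripper_width: 1.005
gripper_force: 0.0
```

```bash
python3 -c "
from h import *
delta([.5557,-.1726,.104],-93.8)"
```

```text
t 1.2 tcp [ 0.4702 -0.2661  0.2337] d mm [-98.9 -79.1 129.7] turn [-0. -0.  0.] w 1.005 F [ 1.3 -0.9  0.2] gf 0.0 j [-12.  14. -11.   0. -65.   9.]
```

Emit:
servo_tool([
  [[0, -33, -26, 0, 0, 0, 0], [0, -66, -53, 0, 0, 0, 0], [0, -99, -79, 0, 0, 0, 0], [0, -99, -79, 45, 0, 0, 0], [0, -99, -79, 85, 0, 0, 0]],
])

```text
time_s: 1.7
tcp_pos: [0.5562, -0.1731, 0.1478]
ee_rot: [[-0.069, -0.998, 0.002], [-0.998, 0.069, 0.0], [-0.001, -0.002, -1.0]]
wrist_force: [-0.3, -0.5, -1.1]
gripper_width: 1.001
gripper_force: 0.0
```

```bash
python3 -c "
from h import *
delta([.5557,-.1726,.104],-93.8)
c=cap('scene'); im=cv2.cvtColor(c['pixels'],cv2.COLOR_RGB2BGR)
cv2.imwrite('pics/s2.png',cv2.resize(im[150:320,100:360],None,fx=3,fy=3))"
```

```text
t 1.7 tcp [ 0.5562 -0.1731  0.1478] d mm [-0.4  0.7 43.8] turn [-0.002  0.001 -0.003] w 1.001 F [-0.3 -0.5 -1.1] gf 0.0 j [ -1.  22. -13.  -0. -55.  -3.]
```

View pics/s2.png

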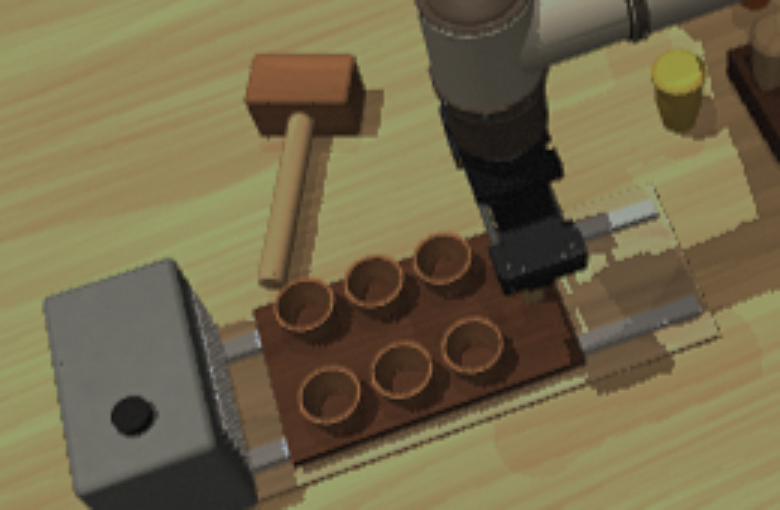

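The gripper sits over the handle, around (540,270) in the crop. Go down and grip.

Emit:
servo_tool([
  [[0, 0, 0, 25, 0, 0, 0], [0, 0, 0, 44, 0, 0, 0], [1, 0, 0, 44, 0, 0, 0], [1, 0, 0, 44, 0, 0, 0], [1, 0, 0, 44, 0, 0, 0]],
])

```text
time_s: 2.25
tcp_pos: [0.5561, -0.1749, 0.1063]
ee_rot: [[-0.071, -0.997, 0.003], [-0.997, 0.071, -0.001], [0.0, -0.003, -1.0]]
wrist_force: [-0.1, -0.5, 0.4]
gripper_width: 0.815
gripper_force: 0.0
```

Emit:
servo_tool([
  [[1, 0, 0, 0, 0, 0, 0], [1, 0, 0, 0, 0, 0, 0], [1, 0, 0, 0, 0, 0, 0], [1, 0, 0, 0, 0, 0, 0], [1, 0, 0, 0, 0, 0, 0]],
])

```text
time_s: 2.75
tcp_pos: [0.555, -0.1746, 0.1046]
ee_rot: [[-0.071, -0.997, 0.0], [-0.997, 0.071, -0.0], [0.0, -0.0, -1.0]]
wrist_force: [-0.4, 0.1, 0.6]
gripper_width: 0.361
gripper_force: 0.0
```

Emit:
servo_tool([
  [[1, 0, 0, 0, 0, 0, 0], [1, 0, 0, 0, 0, 0, 0], [1, 0, 0, 0, 0, 0, 0], [1, 0, 0, 0, 0, 0, 0], [1, -10, 0, 0, 0, 0, 0]],
])

```text
time_s: 3.25
tcp_pos: [0.5572, -0.1657, 0.1047]
ee_rot: [[-0.071, -0.997, 0.003], [-0.997, 0.071, -0.001], [0.001, -0.003, -1.0]]
wrist_force: [4.8, -3.1, -3.2]
gripper_width: 0.23
gripper_force: 30.0
```

Emit:
servo_tool([
  [[1, -20, 0, 0, 0, 0, 0], [1, -40, 0, 0, 0, 0, 0], [1, -60, 0, 0, 0, 0, 0], [1, -80, 0, 0, 0, 0, 0], [1, -100, 0, 0, 0, 0, 0]],
])

```text
time_s: 3.75
tcp_pos: [0.564, -0.0648, 0.1047]
ee_rot: [[-0.071, -0.998, 0.002], [-0.998, 0.071, -0.001], [0.001, -0.002, -1.0]]
wrist_force: [5.4, -3.9, -4.0]
gripper_width: 0.225
gripper_force: 30.0
```

```bash
python3 -c "
from h import *
h=np.array([.5557,-.1726]); y=np.array([np.sin(np.radians(3.8)),np.cos(np.radians(3.8))]); print(h+.2*y)
delta([*(h+.2*y),.104],-93.8)"
```

```text
[0.56895478 0.02696029]
t 3.75 tcp [ 0.564  -0.0648  0.1047] d mm [-91.9   1.6   0.6] turn [-0.002 -0.001 -0.004] w 0.225 F [ 5.4 -3.9 -4. ] gf 30.0 j [ 10.  24. -18.   0. -49. -14.]
```

Emit:
servo_tool([
  [[1, -25, 0, 0, 0, 0, 0], [1, -50, 0, 0, 0, 0, 0], [1, -75, 0, 0, 0, 0, 0], [1, -88, 0, 0, 0, 0, 0], [1, -92, 0, 0, 0, 0, 0]],
])

```text
time_s: 4.25
tcp_pos: [0.5684, 0.0269, 0.1041]
ee_rot: [[-0.071, -0.997, -0.003], [-0.997, 0.071, -0.001], [0.001, 0.003, -1.0]]
wrist_force: [-0.8, -0.1, -0.2]
gripper_width: 0.052
gripper_force: 0.0
```

Emit:
servo_tool([
  [[1, -2, 0, 0, 0, 0, 0], [1, -4, 0, 0, 0, 0, 0], [1, -6, 0, 0, 0, 0, 0], [1, -6, 0, 0, 0, 0, 0], [1, -6, 0, 0, 0, 0, 0]],
])

```text
time_s: 4.75
tcp_pos: [0.5697, 0.0329, 0.1046]
ee_rot: [[-0.071, -0.997, -0.0], [-0.997, 0.071, 0.0], [-0.0, 0.0, -1.0]]
wrist_force: [0.1, -0.2, 0.4]
gripper_width: 0.003
gripper_force: 0.0
```

```bash
python3 -c "
from h import *
c=cap('scene'); im=cv2.cvtColor(c['pixels'],cv2.COLOR_RGB2BGR)
cv2.imwrite('pics/s3.png',cv2.resize(im[130:320,120:380],None,fx=3,fy=3))"
```

```text
(no output)
```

View pics/s3.png

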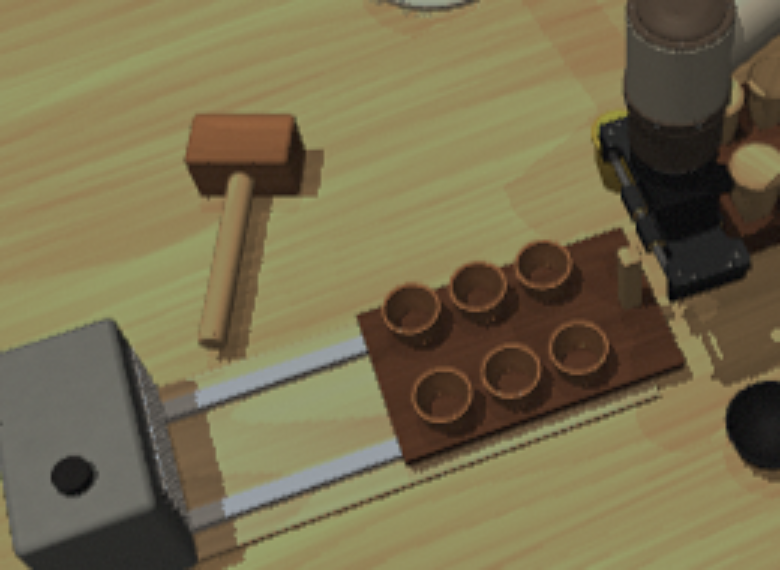

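The grip slackened and the handle slipped out. The post is left standing at scene px ~(329,214).

```bash
python3 -c "
from h import *
c=cap('scene')
p=ray(c,120+628/3,130+254/3,.124);print(p)
h=np.array([.5557,-.1726]); y=np.array([np.sin(np.radians(3.8)),np.cos(np.radians(3.8))]); print('travel',(p[:2]-h)@y)
delta([*(h+y*((p[:2]-h)@y)),.104],-93.8)"
```

```text
[ 0.57138577 -0.00879217  0.124     ]
travel 0.16448724824979982
t 4.85 tcp [0.5697 0.0328 0.1046] d mm [41.4  0.2  0.6] turn [ 0.     0.    -0.005] w 0.011 F [0.7 0.  0.3] gf 0.0 j [ 20.  24. -17.  -0. -49. -24.]
```

Emit:
servo_tool([
  [[0, 0, 0, -25, 0, 0, 0], [0, 0, 0, -50, 0, 0, 0], [0, 0, 0, -50, 0, 0, 0], [0, 0, 0, -50, 0, 0, 0], [0, 0, 0, -50, 0, 0, 0]],
])

```text
time_s: 5.35
tcp_pos: [0.569, 0.0327, 0.1536]
ee_rot: [[-0.071, -0.997, -0.002], [-0.997, 0.071, -0.0], [0.0, 0.002, -1.0]]
wrist_force: [0.7, -0.4, -0.3]
gripper_width: 0.371
gripper_force: 0.0
```

Emit:
servo_tool([
  [[0, 20, 0, 0, 0, 0, 0], [0, 41, 0, 0, 0, 0, 0], [0, 41, 0, 0, 0, 0, 0], [0, 41, 0, 20, 0, 0, 0], [1, 41, 0, 49, 0, 0, 0]],
])

```text
time_s: 5.85
tcp_pos: [0.568, -0.0076, 0.106]
ee_rot: [[-0.071, -0.997, 0.004], [-0.997, 0.071, 0.001], [-0.001, -0.004, -1.0]]
wrist_force: [0.4, -0.1, -1.1]
gripper_width: 0.76
gripper_force: 0.0
```

Emit:
servo_tool([
  [[1, 0, 0, 0, 0, 0, 0], [1, 0, 0, 0, 0, 0, 0], [1, 0, 0, 0, 0, 0, 0], [1, 0, 0, 0, 0, 0, 0], [1, 0, 0, 0, 0, 0, 0]],
])

```text
time_s: 6.35
tcp_pos: [0.5674, -0.0078, 0.1066]
ee_rot: [[-0.071, -0.997, 0.002], [-0.997, 0.071, 0.0], [-0.001, -0.002, -1.0]]
wrist_force: [-0.3, 0.2, -0.2]
gripper_width: 0.37
gripper_force: 0.0
```

Emit:
servo_tool([
  [[1, 0, 0, 0, 0, 0, 0], [1, 0, 0, 0, 0, 0, 0], [1, 0, 0, 0, 0, 0, 0], [1, 0, 0, 0, 0, 0, 0], [1, -8, 0, 0, 0, 0, 0]],
])

```text
time_s: 6.85
tcp_pos: [0.5679, -0.0057, 0.1061]
ee_rot: [[-0.069, -0.998, -0.001], [-0.998, 0.069, -0.009], [0.01, 0.0, -1.0]]
wrist_force: [9.6, -35.6, -3.5]
gripper_width: 0.227
gripper_force: 30.0
```

Emit:
servo_tool([
  [[1, 2, 0, 0, 0, 0, 0], [1, 3, 0, 0, 0, 0, 0], [1, 3, 0, 0, 0, 0, 0], [1, 3, 0, 0, 0, 0, 0], [1, 3, 0, 0, 0, 0, 0]],
])

```text
time_s: 7.35
tcp_pos: [0.568, -0.0056, 0.1062]
ee_rot: [[-0.07, -0.998, 0.001], [-0.998, 0.07, -0.004], [0.004, -0.001, -1.0]]
wrist_force: [4.0, -11.1, 0.6]
gripper_width: 0.23
gripper_force: 30.0
```

```bash
python3 -c "
from h import *
delta([.5557,-.1726,.104],-93.8)
c=cap('top','t4.png')"
```

```text
t 7.35 tcp [ 0.568  -0.0056  0.1062] d mm [167.4   0.5   2.8] turn [-0.001 -0.004 -0.004] w 0.23 F [  4.  -11.1   0.6] gf 30.0 j [ 16.  24. -17.   0. -49. -20.]
```

View pics/t4.png

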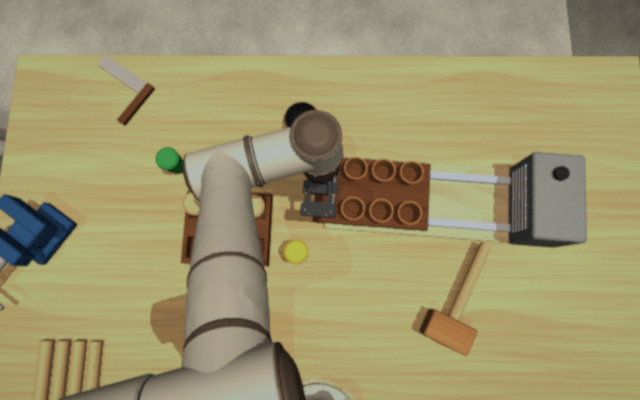

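Board edge (431) to blower (511) is about 0.2 m, and the pull met hard resistance, so the carriage is at its stop. Release and lift.

Emit:
servo_tool([
  [[0, 0, 0, 0, 0, 0, 0], [0, 0, 0, 0, 0, 0, 0], [0, 0, 0, 0, 0, 0, 0], [0, 0, 0, -30, 0, 0, 0], [0, 0, 0, -80, 0, 0, 0]],
])

```text
time_s: 7.9
tcp_pos: [0.5644, -0.003, 0.1826]
ee_rot: [[-0.071, -0.997, -0.01], [-0.997, 0.071, -0.001], [0.002, 0.01, -1.0]]
wrist_force: [1.7, 0.2, -0.1]
gripper_width: 0.601
gripper_force: 0.0
```

Emit:
servo_tool([
  [[0, 0, 45, -30, 0, 0, 0], [0, 0, 90, -45, 0, 0, 0], [0, 0, 135, -45, 0, 0, 0], [0, 0, 180, -45, 0, 0, 0], [0, 0, 180, -45, 0, 0, 0]],
])

```text
time_s: 8.4
tcp_pos: [0.382, 0.0091, 0.2302]
ee_rot: [[-0.069, -0.998, -0.002], [-0.998, 0.069, 0.001], [-0.001, 0.002, -1.0]]
wrist_force: [1.3, 0.2, -0.2]
gripper_width: 0.979
gripper_force: 0.0
```

```bash
python3 -c "
from h import *
delta([.5557,-.1726,.104],-93.8)
c=cap('top'); im=cv2.cvtColor(c['pixels'],cv2.COLOR_RGB2BGR)
a=cv2.resize(im[140:290,160:440],None,fx=2.8,fy=2.8,interpolation=cv2.INTER_CUBIC)
cv2.imwrite('pics/t5.png',a)
hsv=cv2.cvtColor(im,cv2.COLOR_BGR2HSV)
m=cv2.inRange(hsv,(22,60,140),(34,115,255)); t=np.zeros_like(m); t[180:280,170:285]=m[180:280,170:285]
t=cv2.morphologyEx(t,cv2.MORPH_OPEN,np.ones((7,7)))
for k in cv2.findContours(t,0,2)[0]:
    (u,v),q=cv2.minEnclosingCircle(k); print(round(u,1),round(v,1),round(q,1),cv2.contourArea(k),ray(c,u,v,.1).round(4))
"
```

```text
t 8.4 tcp [0.382  0.0091 0.2302] d mm [ 169.3 -186.2  125.6] turn [ 0.002  0.001 -0.003] w 0.979 F [ 1.3  0.2 -0.2] gf 0.0 j [ 26.  -2. -31.  -0. -62. -30.]
218.0 243.0 10.3 187.5 [0.4238 0.2357 0.1   ]
176.5 239.5 27.3 595.0 [0.4307 0.3331 0.1   ]
176.0 205.0 7.8 125.5 [0.512  0.3403 0.1   ]
251.3 205.3 10.4 292.5 [0.5132 0.1623 0.1   ]
227.0 196.5 59.3 1837.0 [0.5336 0.2207 0.1   ]
```

View pics/t5.png

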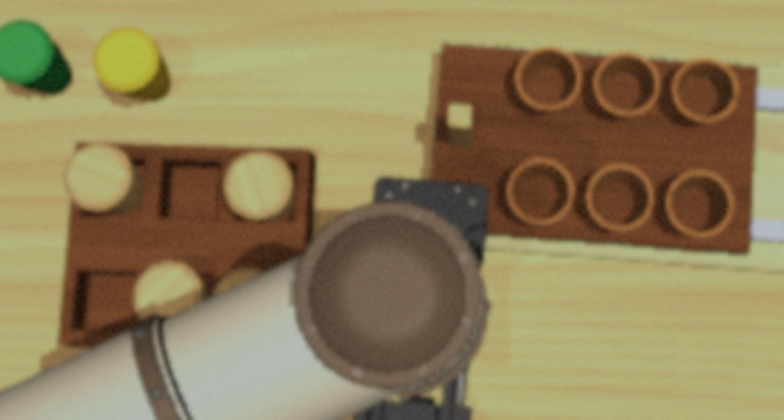

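```bash
python3 -c "
from h import *
c=cap('top')
P=lambda u,v:(160+u/2.8,140+v/2.8)
W=[ray(c,*P(*m),.075) for m in [(547,80),(625,85),(703,91),(539,191),(618,197),(697,203)]]+[ray(c,*P(460,117),.124)]
L=[(.05,.068),(.05,0),(.05,-.068),(-.05,.068),(-.05,0),(-.05,-.068),(0,.14)]
Q,t,a,e=fit2(L,W);print('drier',t,a,e)
for i,l in enumerate([(x,y) for x in(-.05,.05) for y in (-.068,0,.068)]): print('sock',i,(Q@l+t).round(4))
W=[ray(c,*m,.1) for m in [(195.7,203.4),(252.4,206.3),(220.3,245.7),(248.3,248.3)]]
L=[(.05,.068),(.05,-.068),(-.05,0),(-.05,-.068)]
Q,t,a,e=fit2(L,W);print('tray',t,a,e)
for l,w in zip(L,W): print('foot',(Q@l+t).round(4),w.round(4))
delta([*W[3][:2],.2],-90+a)"
```

```text
drier [ 0.55727815 -0.14691443] -3.7345565693262945 0.0017727442588456183
sock 0 [ 0.503  -0.2115]
sock 1 [ 0.5074 -0.1437]
sock 2 [ 0.5118 -0.0758]
sock 3 [ 0.6027 -0.218 ]
sock 4 [ 0.6072 -0.1502]
sock 5 [ 0.6116 -0.0823]
tray [0.46501792 0.22903713] -2.503082724066979 0.0025458258899078157
foot [0.5179 0.2948] [0.5163 0.2939 0.1   ]
foot [0.512  0.1589] [0.5108 0.1596 0.1   ]
foot [0.4151 0.2312] [0.4176 0.23   0.1   ]
foot [0.4121 0.1633] [0.4124 0.1648 0.1   ]
t 8.5 tcp [0.387  0.01   0.2312] d mm [-156.1  -14.6   31.4] turn [-0.002  0.001 -0.026] w 0.992 F [ 0.8 -0.2 -0.1] gf 0.0 j [ 26.  -2. -30.  -0. -62. -30.]
```

Emit:
servo_tool([
  [[0, -40, -4, 0, 0, 0, 0], [0, -80, -8, 0, 0, 0, 0], [0, -120, -12, 0, 0, 0, 0], [0, -156, -15, 20, 0, 0, 0], [0, -156, -15, 65, 0, 0, 0]],
])

```text
time_s: 9.0
tcp_pos: [0.4186, 0.1706, 0.1675]
ee_rot: [[-0.066, -0.998, 0.009], [-0.998, 0.066, 0.006], [-0.007, -0.009, -1.0]]
wrist_force: [1.2, 1.5, -1.3]
gripper_width: 1.006
gripper_force: 0.0
```

```bash
python3 -c "
from h import *
delta([.4124,.1645,.062],-93.7)
c=cap('scene'); im=cv2.cvtColor(c['pixels'],cv2.COLOR_RGB2BGR)
cv2.imwrite('pics/s6.png',cv2.resize(im[120:230,310:480],None,fx=4,fy=4,interpolation=cv2.INTER_CUBIC))"
```

```text
t 9.0 tcp [0.4186 0.1706 0.1675] d mm [  7.2   6.7 105.4] turn [-0.009  0.007 -0.002] w 1.006 F [ 1.2  1.5 -1.3] gf 0.0 j [ 43.   9. -29.   0. -52. -47.]
```

View pics/s6.png

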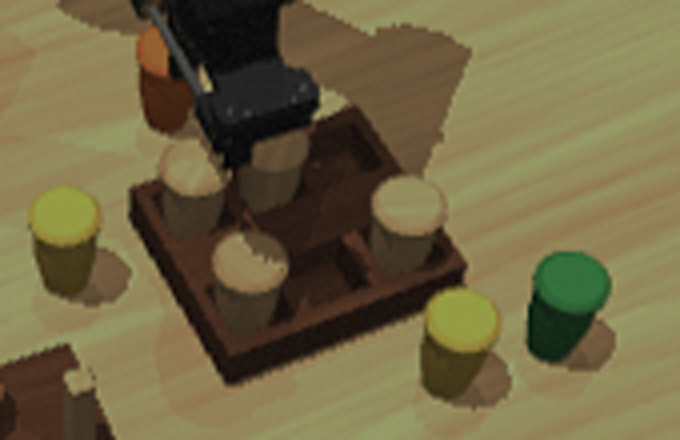

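```bash
python3 -c "
from h import *
c=cap('scene')
for p in [(.4124,.1645,.1),(.4176,.230,.1),(.511,.1596,.1),(.5163,.294,.1)]: u=proj(c,p); print(u,(u-[310,120])*4)
delta([.4124,.1645,.062],-93.7)"
```

```text
[357.38901749 159.52480303] [189.55606997 158.09921212]
[376.61678681 153.62489713] [266.46714726 134.49958852]
[370.96586531 183.18303176] [243.86346124 252.73212705]
[410.30356084 169.11751193] [401.21424336 196.47004773]
t 9.1 tcp [0.4112 0.1633 0.1603] d mm [-2.1 -2.2 98.2] turn [ 0.01  -0.008 -0.007] w 1.001 F [-0.3 -0.6 -0.1] gf 0.0 j [ 43.   9. -30.  -0. -52. -47.]
```

Emit:
servo_tool([
  [[0, -1, 0, 35, 0, 0, 0], [0, -1, 0, 70, 0, 0, 0], [0, -1, 0, 100, 0, 0, 0], [0, -1, 0, 103, 0, 0, 0], [0.5, -1, 0, 103, 0, 0, 0]],
])

```text
time_s: 9.6
tcp_pos: [0.4149, 0.1655, 0.0632]
ee_rot: [[-0.071, -0.997, 0.0], [-0.997, 0.071, -0.0], [0.0, -0.0, -1.0]]
wrist_force: [0.8, 0.6, 0.5]
gripper_width: 0.959
gripper_force: 0.0
```

Emit:
servo_tool([
  [[1, 0, 0, 0, 0, 0, 0], [1, 0, 0, 0, 0, 0, 0], [1, 0, 0, 0, 0, 0, 0], [1, 0, 0, 0, 0, 0, 0], [1, 0, 0, 0, 0, 0, 0]],
])

```text
time_s: 10.1
tcp_pos: [0.4141, 0.1656, 0.0633]
ee_rot: [[-0.071, -0.998, 0.001], [-0.998, 0.071, 0.001], [-0.001, -0.001, -1.0]]
wrist_force: [-0.5, 0.4, 3.7]
gripper_width: 0.663
gripper_force: 3.0
```

Emit:
servo_tool([
  [[1, 0, 0, 0, 0, 0, 0], [1, 0, 0, 0, 0, 0, 0], [1, 0, 0, 0, 0, 0, 0], [1, 0, 0, -10, 0, 0, 0], [1, 0, 0, -30, 0, 0, 0]],
])

```text
time_s: 10.6
tcp_pos: [0.4125, 0.1643, 0.0918]
ee_rot: [[-0.071, -0.997, -0.004], [-0.997, 0.071, -0.003], [0.003, 0.004, -1.0]]
wrist_force: [0.1, 0.4, -1.4]
gripper_width: 0.647
gripper_force: 30.0
```

Emit:
servo_tool([
  [[1, 0, 0, -40, 0, 0, 0], [1, 0, 0, -80, 0, 0, 0], [1, 15, -10, -115, 0, 0, 0], [1, 45, -30, -118, 0, 0, 0], [1, 80, -50, -118, 0, 0, 0]],
])

```text
time_s: 11.1
tcp_pos: [0.4588, 0.0819, 0.2126]
ee_rot: [[-0.069, -0.998, 0.004], [-0.998, 0.069, 0.002], [-0.003, -0.003, -1.0]]
wrist_force: [0.7, 0.5, -1.1]
gripper_width: 0.645
gripper_force: 30.0
```

```bash
python3 -c "
from h import *
delta([.6027,-.218,.21],-93.7)
c=cap('scene'); im=cv2.cvtColor(c['pixels'],cv2.COLOR_RGB2BGR)
cv2.imwrite('pics/s7.png',cv2.resize(im[100:240,260:460],None,fx=4,fy=4,interpolation=cv2.INTER_CUBIC))"
```

```text
t 11.1 tcp [0.4588 0.0819 0.2126] d mm [ 289.4 -164.1    2.4] turn [-0.003  0.003 -0.004] w 0.645 F [ 0.7  0.5 -1.1] gf 30.0 j [ 30.   7. -23.  -0. -59. -34.]
```

View pics/s7.png

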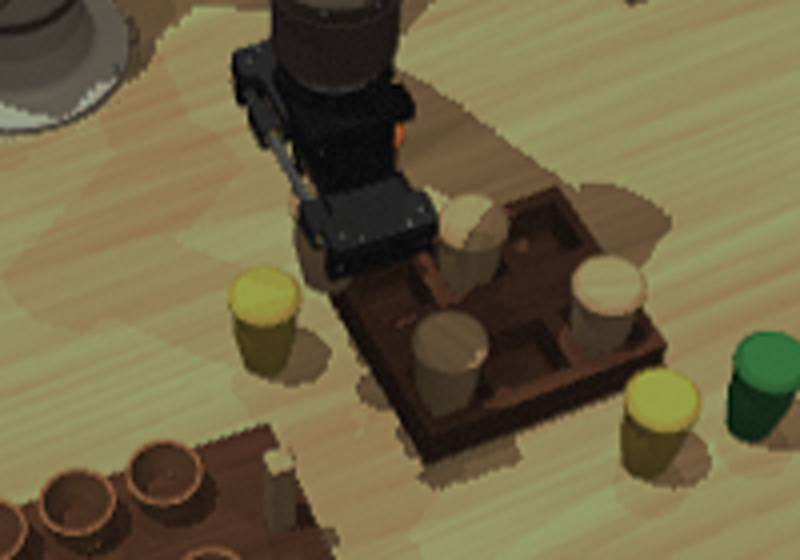

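The foot is held upright behind the front finger, crop (310,240). Carry it to socket 3.

Emit:
servo_tool([
  [[1, 35, -20, 0, 0, 0, 0], [1, 75, -42, 0, 0, 0, 0], [1, 115, -65, 0, 0, 0, 0], [1, 155, -88, 0, 0, 0, 0], [1, 195, -111, 0, 0, 0, 0]],
])

```text
time_s: 11.65
tcp_pos: [0.5549, -0.1222, 0.2104]
ee_rot: [[-0.071, -0.997, -0.001], [-0.997, 0.071, 0.0], [-0.0, 0.001, -1.0]]
wrist_force: [0.7, 1.9, -0.4]
gripper_width: 0.649
gripper_force: 30.2
```

Emit:
servo_tool([
  [[1, 40, -23, 0, 0, 0, 0], [1, 75, -43, 0, 0, 0, 0], [1, 93, -53, 0, 0, 0, 0], [1, 93, -53, 10, 0, 0, 0], [1, 93, -53, 40, 0, 0, 0]],
])

```text
time_s: 12.15
tcp_pos: [0.6025, -0.2177, 0.1723]
ee_rot: [[-0.072, -0.997, 0.005], [-0.997, 0.072, -0.001], [0.001, -0.006, -1.0]]
wrist_force: [0.8, 0.3, -0.9]
gripper_width: 0.65
gripper_force: 30.2
```

```bash
python3 -c "
from h import *
delta([.6027,-.218,.097],-93.7)"
```

```text
t 12.15 tcp [ 0.6025 -0.2177  0.1723] d mm [ 0.2  0.2 75.3] turn [-0.006 -0.001 -0.007] w 0.65 F [ 0.8  0.3 -0.9] gf 30.2 j [ -5.  26.  -2.   0. -61.   1.]
```

Descend to about 3 mm above the seat, watching force.

Emit:
servo_tool([
  [[1, 0, 0, 25, 0, 0, 0], [1, 0, 0, 50, 0, 0, 0], [1, 0, 0, 66, 0, 0, 0], [1, 0, 0, 74, 0, 0, 0], [1, 0, 0, 74, 0, 0, 0]],
])

```text
time_s: 12.65
tcp_pos: [0.6033, -0.2165, 0.0963]
ee_rot: [[-0.07, -0.998, 0.005], [-0.998, 0.07, -0.001], [0.001, -0.005, -1.0]]
wrist_force: [4.5, -1.3, -2.6]
gripper_width: 0.649
gripper_force: 30.2
```

Emit:
servo_tool([
  [[1, 0, 0, 2, 0, 0, 0], [1, 0, 0, 3, 0, 0, 0], [1, 0, 0, 3, 0, 0, 0], [0, 0, 0, 3, 0, 0, 0], [0, 0, 0, 3, 0, 0, 0]],
])

```text
time_s: 13.15
tcp_pos: [0.5994, -0.2162, 0.0931]
ee_rot: [[-0.071, -0.997, -0.004], [-0.997, 0.071, 0.001], [-0.001, 0.004, -1.0]]
wrist_force: [-0.5, 0.2, -0.5]
gripper_width: 0.75
gripper_force: 0.1
```

Emit:
servo_tool([
  [[0, 0, 0, 0, 0, 0, 0], [0, 0, 0, 0, 0, 0, 0], [0, 0, 0, 0, 0, 0, 0], [0, 0, 0, -20, 0, 0, 0], [0, 0, 0, -60, 0, 0, 0]],
])

```text
time_s: 13.65
tcp_pos: [0.5984, -0.2163, 0.1502]
ee_rot: [[-0.072, -0.997, -0.01], [-0.997, 0.072, 0.002], [-0.001, 0.01, -1.0]]
wrist_force: [1.3, 0.3, -0.4]
gripper_width: 0.999
gripper_force: 0.0
```

Emit:
servo_tool([
  [[0, -20, 12, -45, 0, 0, 0], [0, -60, 35, -50, 0, 0, 0], [0, -105, 62, -50, 0, 0, 0], [0, -148, 87, -50, 0, 0, 0], [0, -190, 112, -50, 0, 0, 0]],
])

```text
time_s: 14.15
tcp_pos: [0.502, -0.0192, 0.2036]
ee_rot: [[-0.072, -0.997, -0.0], [-0.997, 0.072, 0.0], [-0.0, 0.0, -1.0]]
wrist_force: [0.7, 0.7, -0.2]
gripper_width: 0.999
gripper_force: 0.0
```

```bash
python3 -c "
from h import *
delta([.4176,.230,.21],-93.7)
c=cap('top'); im=cv2.cvtColor(c['pixels'],cv2.COLOR_RGB2BGR)
a=cv2.resize(im[140:290,160:440],None,fx=2.8,fy=2.8,interpolation=cv2.INTER_CUBIC)
c=cap('scene'); im=cv2.cvtColor(c['pixels'],cv2.COLOR_RGB2BGR)
b=cv2.resize(im[195:315,220:360],None,fx=1.5,fy=1.5,interpolation=cv2.INTER_CUBIC)
a[-180:,-210:]=b
cv2.imwrite('pics/t8.png',a)"
```

```text
t 14.15 tcp [ 0.502  -0.0192  0.2036] d mm [-242.5  102.1   -6.4] turn [ 0.     0.    -0.007] w 0.999 F [ 0.7  0.7 -0.2] gf 0.0 j [ 16.  12. -19.  -0. -59. -20.]
```

View pics/t8.png

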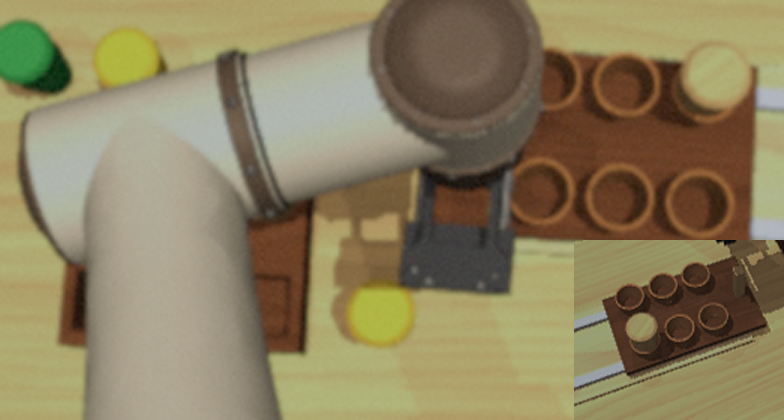

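Emit:
servo_tool([
  [[0, -45, 19, 0, 0, 0, 0], [0, -90, 38, 0, 0, 0, 0], [0, -135, 57, 0, 0, 0, 0], [0, -180, 76, 0, 0, 0, 0], [0, -220, 93, 0, 0, 0, 0]],
])

```text
time_s: 14.75
tcp_pos: [0.4255, 0.207, 0.2038]
ee_rot: [[-0.071, -0.997, 0.0], [-0.997, 0.071, 0.0], [-0.0, -0.0, -1.0]]
wrist_force: [1.4, 0.4, 0.2]
gripper_width: 0.999
gripper_force: 0.0
```

```bash
python3 -c "
from h import *
delta([.4176,.230,.060],-93.7)
c=cap('top'); print(ray(c,160+715/2.8,140+73/2.8,.131), proj(c,(.6027,-.218,.131)))
im=c['pixels']; hsv=cv2.cvtColor(im,cv2.COLOR_RGB2HSV)
m=cv2.inRange(hsv,(20,60,130),(36,120,255)); m[:,:385]=0;m[:,440:]=0;m[:150]=0;m[190:]=0
m=cv2.morphologyEx(m,cv2.MORPH_OPEN,np.ones((9,9)))
print([cv2.minEnclosingCircle(k) for k in cv2.findContours(m,0,2)[0]])"
```

```text
t 14.75 tcp [0.4255 0.207  0.2038] d mm [-22.3   9.5 143.8] turn [-0.     0.    -0.006] w 0.999 F [1.4 0.4 0.2] gf 0.0 j [ 46.   9. -23.   0. -59. -50.]
[ 0.60319845 -0.21787758  0.131     ] [415.41533951 166.28237098]
[((434.5, 184.5), 6.36406135559082), ((412.0, 159.5), 28.622642517089844)]
```

Foot 1 is seated: its head centre matches the predicted nested position. Next is foot B.

Emit:
servo_tool([
  [[0, -22, 9, 30, 0, 0, 0], [0, -22, 9, 65, 0, 0, 0], [0, -22, 9, 105, 0, 0, 0], [0, -22, 9, 140, 0, 0, 0], [0, -22, 9, 145, 0, 0, 0]],
])

```text
time_s: 15.3
tcp_pos: [0.4174, 0.2262, 0.0557]
ee_rot: [[-0.071, -0.997, -0.005], [-0.997, 0.072, -0.006], [0.006, 0.005, -1.0]]
wrist_force: [-0.7, -1.6, 2.7]
gripper_width: 0.998
gripper_force: 1.1
```

Emit:
servo_tool([
  [[1, 0, 0, 0, 0, 0, 0], [1, 0, 0, 0, 0, 0, 0], [1, 0, 0, 0, 0, 0, 0], [1, 0, 0, 0, 0, 0, 0], [1, 0, 0, 0, 0, 0, 0]],
])

```text
time_s: 15.8
tcp_pos: [0.4191, 0.2285, 0.0595]
ee_rot: [[-0.071, -0.997, 0.001], [-0.997, 0.071, 0.001], [-0.001, -0.001, -1.0]]
wrist_force: [-2.3, 0.7, 4.8]
gripper_width: 0.646
gripper_force: 30.0
```

Emit:
servo_tool([
  [[1, 0, 0, 0, 0, 0, 0], [1, 0, 0, 0, 0, 0, 0], [1, 0, 0, -10, 0, 0, 0], [1, 0, 0, -50, 0, 0, 0], [1, 0, 0, -90, 0, 0, 0]],
])

```text
time_s: 16.3
tcp_pos: [0.4182, 0.2275, 0.1492]
ee_rot: [[-0.071, -0.997, -0.002], [-0.997, 0.071, -0.002], [0.002, 0.002, -1.0]]
wrist_force: [1.3, 1.5, -0.9]
gripper_width: 0.644
gripper_force: 30.0
```

```bash
python3 -c "
from h import *
delta([.503,-.2115,.21],-93.7)"
```

```text
t 16.3 tcp [0.4182 0.2275 0.1492] d mm [ 432.  -115.6  -60. ] turn [ 0.002 -0.002 -0.006] w 0.644 F [ 1.3  1.5 -0.9] gf 30.0 j [ 48.  13. -27.  -0. -51. -52.]
```

Emit:
servo_tool([
  [[1, 0, 0, -45, 0, 0, 0], [1, 25, -7, -60, 0, 0, 0], [1, 65, -18, -60, 0, 0, 0], [1, 110, -30, -60, 0, 0, 0], [1, 155, -42, -60, 0, 0, 0]],
])

```text
time_s: 16.8
tcp_pos: [0.4494, 0.0692, 0.2092]
ee_rot: [[-0.07, -0.998, 0.001], [-0.998, 0.07, 0.001], [-0.001, -0.001, -1.0]]
wrist_force: [1.2, 0.2, -0.8]
gripper_width: 0.647
gripper_force: 30.0
```

Emit:
servo_tool([
  [[1, 45, -12, 0, 0, 0, 0], [1, 90, -24, 0, 0, 0, 0], [1, 135, -36, 0, 0, 0, 0], [1, 180, -48, 0, 0, 0, 0], [1, 225, -60, 0, 0, 0, 0]],
])

```text
time_s: 17.3
tcp_pos: [0.4933, -0.1601, 0.2089]
ee_rot: [[-0.071, -0.997, 0.0], [-0.997, 0.071, 0.0], [-0.0, -0.0, -1.0]]
wrist_force: [1.2, -0.0, -0.7]
gripper_width: 0.648
gripper_force: 30.0
```

Emit:
servo_tool([
  [[1, 30, -8, 0, 0, 0, 0], [1, 52, -14, 0, 0, 0, 0], [1, 52, -14, 0, 0, 0, 0], [1, 52, -14, 20, 0, 0, 0], [1, 52, -14, 40, 0, 0, 0]],
])

```text
time_s: 17.8
tcp_pos: [0.5038, -0.2106, 0.1687]
ee_rot: [[-0.071, -0.997, 0.001], [-0.997, 0.071, 0.0], [-0.0, -0.001, -1.0]]
wrist_force: [0.1, 0.1, -2.0]
gripper_width: 0.644
gripper_force: 30.0
```

```bash
python3 -c "
from h import *
delta([.503,-.2115,.0935],-93.7)"
```

```text
t 17.8 tcp [ 0.5038 -0.2106  0.1687] d mm [ 1.   0.9 75.2] turn [-0.001  0.    -0.007] w 0.644 F [ 0.1  0.1 -2. ] gf 30.0 j [ -6.  18. -16.  -0. -56.   2.]
```

Emit:
servo_tool([
  [[1, 1, 1, 25, 0, 0, 0], [1, 1, 1, 50, 0, 0, 0], [1, 1, 1, 66, 0, 0, 0], [1, 1, 1, 74, 0, 0, 0], [1, 1, 1, 75, 0, 0, 0]],
])

```text
time_s: 18.3
tcp_pos: [0.5033, -0.2118, 0.0935]
ee_rot: [[-0.07, -0.998, 0.001], [-0.998, 0.07, -0.0], [0.0, -0.001, -1.0]]
wrist_force: [1.4, -2.6, -2.0]
gripper_width: 0.644
gripper_force: 30.0
```

Emit:
servo_tool([
  [[1, 0, 0, 2, 0, 0, 0], [1, 0, 0, 3, 0, 0, 0], [1, 0, 0, 3, 0, 0, 0], [0, 0, 0, 3, 0, 0, 0], [0, 0, 0, 3, 0, 0, 0]],
])

```text
time_s: 18.8
tcp_pos: [0.5017, -0.2113, 0.0902]
ee_rot: [[-0.072, -0.997, -0.002], [-0.997, 0.072, 0.001], [-0.001, 0.002, -1.0]]
wrist_force: [0.2, 0.2, -1.2]
gripper_width: 0.752
gripper_force: 0.0
```

Emit:
servo_tool([
  [[0, 0, 0, 0, 0, 0, 0], [0, 0, 0, 0, 0, 0, 0], [0, 0, 0, 0, 0, 0, 0], [0, 0, 0, -30, 0, 0, 0], [0, 0, 0, -75, 0, 0, 0]],
])

```text
time_s: 19.3
tcp_pos: [0.5006, -0.2114, 0.1635]
ee_rot: [[-0.071, -0.997, -0.008], [-0.997, 0.071, 0.002], [-0.001, 0.008, -1.0]]
wrist_force: [1.6, 0.7, -0.2]
gripper_width: 0.996
gripper_force: 0.0
```

Emit:
servo_tool([
  [[0, -20, 0, -40, 0, 0, 0], [0, -65, 0, -45, 0, 0, 0], [0, -110, 0, -45, 0, 0, 0], [0, -155, 0, -45, 0, 0, 0], [0, -200, 0, -45, 0, 0, 0]],
])

```text
time_s: 19.8
tcp_pos: [0.5166, -0.0108, 0.2107]
ee_rot: [[-0.071, -0.997, 0.0], [-0.997, 0.071, 0.0], [-0.0, -0.0, -1.0]]
wrist_force: [0.6, -0.5, -0.6]
gripper_width: 1.002
gripper_force: 0.0
```

```bash
python3 -c "
from h import *
delta([.511,.1600,.21],-93.7)
c=cap('top'); im=cv2.cvtColor(c['pixels'],cv2.COLOR_RGB2BGR)
a=cv2.resize(im[140:290,160:440],None,fx=2.8,fy=2.8,interpolation=cv2.INTER_CUBIC)
c2=cap('scene'); im=cv2.cvtColor(c2['pixels'],cv2.COLOR_RGB2BGR)
b=cv2.resize(im[110:315,220:440],None,fx=2.05,fy=2.05,interpolation=cv2.INTER_CUBIC)[:420]
a=np.hstack([cv2.resize(a,(800-b.shape[1],250)),b[:250]]) if 0 else b
cv2.imwrite('pics/t9.png',a)
print(proj(c2,(.503,-.2115,.131)),proj(c2,(.6027,-.218,.131)))"
```

```text
t 19.8 tcp [ 0.5166 -0.0108  0.2107] d mm [-169.9   17.8    0.8] turn [-0.     0.    -0.007] w 1.002 F [ 0.6 -0.5 -0.6] gf 0.0 j [ 17.  13. -17.  -0. -61. -21.]
[253.60081877 221.11598856] [264.36468413 250.56831342]
```

View pics/t9.png

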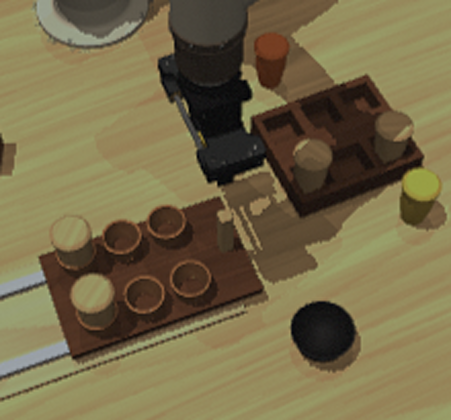

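Two feet are seated (crop (72,234) and (92,294)). The tray is unmoved, with feet C and D at scene px (372,184) and (413,171). Next is C.

Emit:
servo_tool([
  [[0, -45, 5, 0, 0, 0, 0], [0, -90, 10, 0, 0, 0, 0], [0, -135, 14, 0, 0, 0, 0], [0, -170, 18, 10, 0, 0, 0], [0, -170, 18, 50, 0, 0, 0]],
])

```text
time_s: 20.4
tcp_pos: [0.5143, 0.1633, 0.1639]
ee_rot: [[-0.066, -0.998, 0.01], [-0.998, 0.066, 0.006], [-0.006, -0.01, -1.0]]
wrist_force: [1.4, 0.7, -0.2]
gripper_width: 0.999
gripper_force: 0.0
```

```bash
python3 -c "
from h import *
delta([.511,.160,.059],-93.7)"
```

```text
t 20.4 tcp [0.5143 0.1633 0.1639] d mm [  4.2   4.2 104.9] turn [-0.01   0.006 -0.001] w 0.999 F [ 1.4  0.7 -0.2] gf 0.0 j [ 35.  17. -18.   0. -54. -39.]
```

Emit:
servo_tool([
  [[0, 0, 0, 20, 0, 0, 0], [0, 0, 0, 55, 0, 0, 0], [0, 0, 0, 85, 0, 0, 0], [0, 0, 0, 101, 0, 0, 0], [0, 0, 0, 101, 0, 0, 0]],
])

```text
time_s: 20.9
tcp_pos: [0.5102, 0.1574, 0.0576]
ee_rot: [[-0.071, -0.997, -0.004], [-0.997, 0.071, -0.003], [0.003, 0.004, -1.0]]
wrist_force: [-0.2, -0.6, 0.3]
gripper_width: 1.003
gripper_force: 0.0
```

Emit:
servo_tool([
  [[1, 0, 0, 0, 0, 0, 0], [1, 0, 0, 0, 0, 0, 0], [1, 0, 0, 0, 0, 0, 0], [1, 0, 0, 0, 0, 0, 0], [1, 0, 0, 0, 0, 0, 0]],
])

```text
time_s: 21.4
tcp_pos: [0.5118, 0.1587, 0.0603]
ee_rot: [[-0.071, -0.997, 0.002], [-0.998, 0.071, 0.001], [-0.001, -0.002, -1.0]]
wrist_force: [-0.1, -0.6, 0.5]
gripper_width: 0.646
gripper_force: 30.0
```

Emit:
servo_tool([
  [[1, 0, 0, 0, 0, 0, 0], [1, 0, 0, 0, 0, 0, 0], [1, 0, 0, -10, 0, 0, 0], [1, 0, 0, -50, 0, 0, 0], [1, 0, 0, -95, 0, 0, 0]],
])

```text
time_s: 21.9
tcp_pos: [0.5092, 0.1575, 0.1541]
ee_rot: [[-0.071, -0.997, -0.006], [-0.997, 0.071, -0.003], [0.003, 0.006, -1.0]]
wrist_force: [0.5, 1.0, -1.3]
gripper_width: 0.647
gripper_force: 30.0
```

```bash
python3 -c "
from h import *
delta([.6072,-.1502,.21],-93.7)"
```

```text
t 21.9 tcp [0.5092 0.1575 0.1541] d mm [ 300.1 -119.4  -55.6] turn [ 0.006 -0.003 -0.007] w 0.647 F [ 0.5  1.  -1.3] gf 30.0 j [ 35.  18. -19.  -0. -54. -39.]
```

Emit:
servo_tool([
  [[1, 0, 0, -45, 0, 0, 0], [1, 25, -10, -56, 0, 0, 0], [1, 65, -25, -56, 0, 0, 0], [1, 110, -43, -56, 0, 0, 0], [1, 152, -60, -56, 0, 0, 0]],
])

```text
time_s: 22.4
tcp_pos: [0.5594, 0.0011, 0.2108]
ee_rot: [[-0.07, -0.998, -0.001], [-0.998, 0.07, 0.0], [-0.0, 0.001, -1.0]]
wrist_force: [2.1, 0.8, -1.0]
gripper_width: 0.648
gripper_force: 30.0
```

Emit:
servo_tool([
  [[1, 45, -17, 0, 0, 0, 0], [1, 90, -34, 0, 0, 0, 0], [1, 125, -48, 0, 0, 0, 0], [1, 149, -58, 0, 0, 0, 0], [1, 149, -58, 0, 0, 0, 0]],
])

```text
time_s: 22.9
tcp_pos: [0.607, -0.153, 0.2096]
ee_rot: [[-0.075, -0.997, -0.003], [-0.997, 0.075, 0.0], [-0.0, 0.003, -1.0]]
wrist_force: [-0.3, -0.0, -1.1]
gripper_width: 0.643
gripper_force: 30.0
```

```bash
python3 -c "
from h import *
delta([.6072,-.1502,.094],-93.7)"
```

```text
t 22.9 tcp [ 0.607  -0.153   0.2096] d mm [ -2.8  -0.3 115.6] turn [ 0.003  0.    -0.011] w 0.643 F [-0.3 -0.  -1.1] gf 30.0 j [  1.  23.  -1.  -0. -66.  -5.]
```

Emit:
servo_tool([
  [[1, -1, 0, 30, 0, 0, 0], [1, -1, 0, 65, 0, 0, 0], [1, -1, 0, 95, 0, 0, 0], [1, -1, 0, 112, 0, 0, 0], [1, -1, 0, 115, 0, 0, 0]],
])

```text
time_s: 23.4
tcp_pos: [0.6066, -0.1488, 0.094]
ee_rot: [[-0.07, -0.998, -0.003], [-0.998, 0.07, -0.0], [0.001, 0.003, -1.0]]
wrist_force: [-0.1, -2.8, -1.1]
gripper_width: 0.65
gripper_force: 30.0
```

Emit:
servo_tool([
  [[1, 0, 0, 2, 0, 0, 0], [1, 0, 0, 3, 0, 0, 0], [1, 0, 0, 3, 0, 0, 0], [0, 0, 0, 3, 0, 0, 0], [0, 0, 0, 3, 0, 0, 0]],
])

```text
time_s: 23.9
tcp_pos: [0.6078, -0.1488, 0.0932]
ee_rot: [[-0.071, -0.997, 0.001], [-0.997, 0.071, 0.001], [-0.001, -0.001, -1.0]]
wrist_force: [0.0, 0.1, -0.7]
gripper_width: 0.756
gripper_force: 0.0
```

Emit:
servo_tool([
  [[0, 0, 0, 0, 0, 0, 0], [0, 0, 0, 0, 0, 0, 0], [0, 0, 0, 0, 0, 0, 0], [0, 0, 0, -30, 0, 0, 0], [0, 0, 0, -75, 0, 0, 0]],
])

```text
time_s: 24.4
tcp_pos: [0.6055, -0.1489, 0.1651]
ee_rot: [[-0.071, -0.997, -0.008], [-0.997, 0.071, 0.001], [-0.0, 0.008, -1.0]]
wrist_force: [0.8, -0.1, 0.6]
gripper_width: 0.995
gripper_force: 0.0
```

Emit:
servo_tool([
  [[0, -20, 10, -40, 0, 0, 0], [0, -65, 30, -45, 0, 0, 0], [0, -105, 50, -45, 0, 0, 0], [0, -140, 70, -45, 0, 0, 0], [0, -140, 70, -45, 0, 0, 0]],
])

```text
time_s: 24.9
tcp_pos: [0.5459, -0.0013, 0.2132]
ee_rot: [[-0.066, -0.998, 0.0], [-0.998, 0.066, 0.001], [-0.001, -0.0, -1.0]]
wrist_force: [0.0, 0.1, -0.4]
gripper_width: 1.0
gripper_force: 0.0
```

```bash
python3 -c "
from h import *
delta([.5163,.2945,.21],-93.7)
c2=cap('scene'); im=cv2.cvtColor(c2['pixels'],cv2.COLOR_RGB2BGR)
b=cv2.resize(im[110:315,220:460],None,fx=2.5,fy=2.5,interpolation=cv2.INTER_CUBIC)
cv2.imwrite('pics/t10.png',b)
print(2.5*(proj(c2,(.5163,.2945,.1))-[220,110]),2.5*(proj(c2,(.6072,-.1502,.131))-[220,110]))"
```

```text
t 24.9 tcp [ 0.5459 -0.0013  0.2132] d mm [-293.2   49.1    3.5] turn [-0.     0.001 -0.002] w 1.0 F [ 0.   0.1 -0.4] gf 0.0 j [ 17.  15. -13.  -0. -62. -21.]
[476.10973575 147.65388824] [170.42625643 330.93511656]
```

View pics/t10.png

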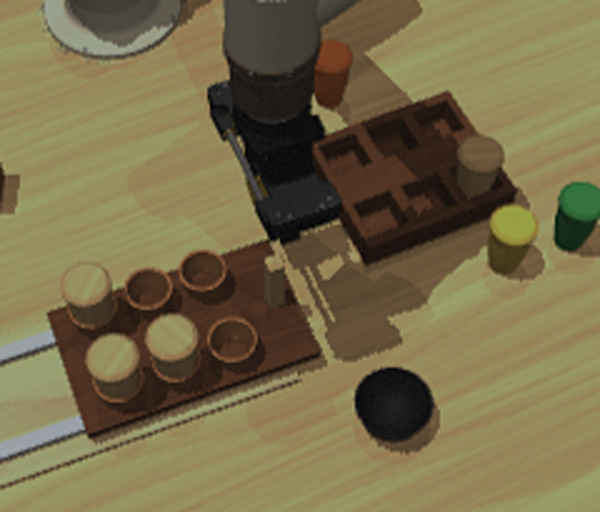

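Three are seated. D is still where it was measured, crop (480,152). Go to D; the yellow look-alike beyond it leaves about 13 mm of clearance.

Emit:
servo_tool([
  [[0, -45, 8, 0, 0, 0, 0], [0, -92, 16, 0, 0, 0, 0], [0, -140, 24, 0, 0, 0, 0], [0, -188, 31, 0, 0, 0, 0], [0, -235, 39, 0, 0, 0, 0]],
])

```text
time_s: 25.45
tcp_pos: [0.526, 0.2338, 0.2126]
ee_rot: [[-0.072, -0.997, 0.0], [-0.997, 0.072, -0.0], [-0.0, -0.0, -1.0]]
wrist_force: [0.9, -0.1, 0.2]
gripper_width: 0.999
gripper_force: 0.0
```

Emit:
servo_tool([
  [[0, -40, 7, 0, 0, 0, 0], [0, -58, 10, 0, 0, 0, 0], [0, -58, 10, 10, 0, 0, 0], [0, -58, 10, 30, 0, 0, 0], [0, -58, 10, 45, 0, 0, 0]],
])

```text
time_s: 25.95
tcp_pos: [0.5196, 0.2893, 0.1659]
ee_rot: [[-0.073, -0.997, -0.002], [-0.997, 0.073, -0.001], [0.001, 0.002, -1.0]]
wrist_force: [0.4, 0.5, -0.4]
gripper_width: 1.003
gripper_force: 0.0
```

```bash
python3 -c "
from h import *
delta([.517,.2943,.059],-93.7)
c=cap('scene'); 
hsv=cv2.cvtColor(c['pixels'],cv2.COLOR_RGB2HSV)
for p in [(.5163,.2945,.1),(.617,.276,.092)]: print(proj(c,p))"
```

```text
t 25.95 tcp [0.5196 0.2893 0.1659] d mm [ -5.    2.7 106.9] turn [ 0.002 -0.001 -0.008] w 1.003 F [ 0.4  0.5 -0.4] gf 0.0 j [ 45.  22.  -9.  -0. -58. -49.]
[410.4438943 169.0615553]
[422.1127794  197.10576475]
```

Emit:
servo_tool([
  [[0, -3, 3, 20, 0, 0, 0], [0, -3, 3, 55, 0, 0, 0], [0, -3, 3, 90, 0, 0, 0], [0, -3, 3, 107, 0, 0, 0], [0, -3, 3, 107, 0, 0, 0]],
])

```text
time_s: 26.5
tcp_pos: [0.5158, 0.2915, 0.0577]
ee_rot: [[-0.073, -0.997, -0.005], [-0.997, 0.073, -0.005], [0.005, 0.005, -1.0]]
wrist_force: [-0.3, -0.4, 0.2]
gripper_width: 1.0
gripper_force: 0.0
```

Emit:
servo_tool([
  [[1, 0, 0, 0, 0, 0, 0], [1, 0, 0, 0, 0, 0, 0], [1, 0, 0, 0, 0, 0, 0], [1, 0, 0, 0, 0, 0, 0], [1, 0, 0, 0, 0, 0, 0]],
])

```text
time_s: 27.0
tcp_pos: [0.517, 0.2946, 0.0612]
ee_rot: [[-0.071, -0.997, 0.001], [-0.997, 0.071, 0.001], [-0.001, -0.001, -1.0]]
wrist_force: [0.6, -0.0, 0.1]
gripper_width: 0.632
gripper_force: 0.0
```

Emit:
servo_tool([
  [[1, 0, 0, 0, 0, 0, 0], [1, 0, 0, 0, 0, 0, 0], [1, 0, 0, -10, 0, 0, 0], [1, 0, 0, -50, 0, 0, 0], [1, 0, 0, -95, 0, 0, 0]],
])

```text
time_s: 27.5
tcp_pos: [0.5161, 0.2937, 0.1558]
ee_rot: [[-0.071, -0.997, -0.003], [-0.997, 0.071, -0.003], [0.003, 0.002, -1.0]]
wrist_force: [1.1, 0.8, -0.3]
gripper_width: 0.172
gripper_force: 0.0
```

```bash
python3 -c "
from h import *
delta([.5074,-.1437,.21],-93.7)"
```

```text
t 27.5 tcp [0.5161 0.2937 0.1558] d mm [437.1 -22.2 -53. ] turn [ 0.002 -0.003 -0.006] w 0.172 F [ 1.1  0.8 -0.3] gf 0.0 j [ 45.  23. -10.   0. -57. -49.]
```

Nothing was gripped, so the tray was probably knocked. Back off and re-measure.

Emit:
servo_tool([
  [[0, 0, 0, -45, 0, 0, 0], [0, 40, 0, -55, 0, 0, 0], [0, 85, 0, -55, 0, 0, 0], [0, 130, 0, -55, 0, 0, 0], [0, 175, 0, -55, 0, 0, 0]],
])

```text
time_s: 28.0
tcp_pos: [0.504, 0.1184, 0.2117]
ee_rot: [[-0.07, -0.998, 0.002], [-0.998, 0.07, 0.001], [-0.001, -0.001, -1.0]]
wrist_force: [1.4, 0.5, 0.4]
gripper_width: 0.542
gripper_force: 0.0
```

```bash
python3 -c "
from h import *
delta([.5163,.2945,.21],-93.7)
c=cap('scene','s11.png'); d=cap('top','t11.png')
im=np.vstack([cv2.resize(x[a:b,e:f],(600,300),interpolation=cv2.INTER_CUBIC) for x,a,b,e,f in [(cv2.imread('pics/s11.png'),100,250,300,600),(cv2.imread('pics/t11.png'),130,280,120,420)]])
cv2.imwrite('pics/both.png',im)"
```

```text
t 28.0 tcp [0.504  0.1184 0.2117] d mm [-1.765e+02  1.000e-01  1.800e+00] turn [-0.001  0.001 -0.005] w 0.542 F [1.4 0.5 0.4] gf 0.0 j [ 31.  13. -16.   0. -61. -35.]
```

View pics/both.png

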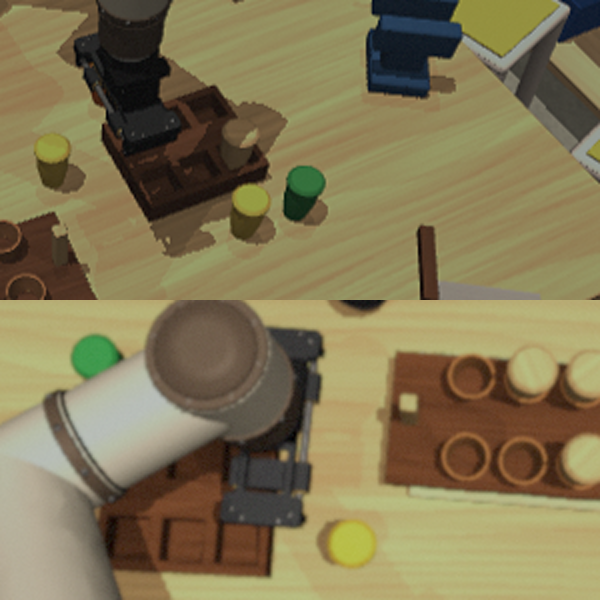

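Top image: the tray has shifted, its right edge now at px ~256 instead of 271. In the scene view foot D is at (420,166.5), where it was (412.5,171). Clear the top view and measure.

Emit:
servo_tool([
  [[0, 30, 30, 0, 0, 0, 0], [0, 60, 60, 0, 0, 0, 0], [0, 90, 90, 0, 0, 0, 0], [0, 110, 115, 0, 0, 0, 0], [0, 110, 115, 0, 0, 0, 0]],
])

```text
time_s: 28.6
tcp_pos: [0.3788, 0.0167, 0.2111]
ee_rot: [[-0.072, -0.997, 0.0], [-0.997, 0.072, 0.001], [-0.001, 0.0, -1.0]]
wrist_force: [0.6, 0.6, 0.5]
gripper_width: 0.989
gripper_force: 0.0
```

```bash
python3 -c "
from h import *
for n,(a,b,e,f) in [('top',(185,230,150,225)),('scene',(140,190,395,440))]:
    c=cap(n); im=c['pixels']; hsv=cv2.cvtColor(im,cv2.COLOR_RGB2HSV)
    # brown tray is hue<15; pale head: hue 20-36, moderate sat
    m=cv2.inRange(hsv,(20,40,110 if n=='top' else 60),(36,130,255)); t=np.zeros_like(m); t[a:b,e:f]=m[a:b,e:f]
    t=cv2.morphologyEx(t,cv2.MORPH_OPEN,cv2.getStructuringElement(2,(9,9)))
    for k in cv2.findContours(t,0,2)[0]:
        (u,v),q=cv2.minEnclosingCircle(k); print(n,round(u,1),round(v,1),round(q,1),cv2.contourArea(k),cv2.boundingRect(k),ray(c,u,v,.1).round(4))
    for row in range(a,b,2): print(''.join('.' if hsv[row,x,0]<17 else ('#' if m[row,x] else 'o') for x in range(e,f)))
delta([.53,.315,.21],-93.7)
"
```

```text
top 213.5 189.0 9.6 122.0 (204, 185, 20, 9) [0.5513 0.2538 0.1   ]
top 165.7 207.0 25.6 1274.5 (150, 185, 42, 45) [0.507  0.3644 0.1   ]
###########################################################################
###########################################################################
###########################################################################
###########################################################################
#########################....oooooo..........o.o.ooooooooo#ooooo######ooooo
#########################o##########ooo....................................
#######################################oo..................................
########################################ooo................................
#########################################ooo...............................
##########################################oooo.............................
############################################ooo............................
############################################ooo.........o..................
########################################ooooooo....
[... 1463 characters left out ...]
.......oo###########################
................o################.###########
.................ooooo#########o.o###########
................ooooo#oooooo.ooo.############
................oo.o.ooooooooo....o########oo
...............ooooo.o.o.oo.ooo.....oooo#####
.................oooo.o.oo.oo........o#######
..................ooo.o.o.oo...........######
...................ooooooo.............o####o
....................o.................o######
.......................................o#####
........................................o####
t 28.7 tcp [0.3823 0.0185 0.2116] d mm [-306.2 -126.4    2.4] turn [-0.003  0.001 -0.006] w 0.997 F [ 0.6 -0.3 -0.1] gf 0.0 j [ 27.  -1. -33.   0. -59. -32.]
```

```bash
python3 -c "
from h import *
c=cap('top'); im=c['pixels']; hsv=cv2.cvtColor(im,cv2.COLOR_RGB2HSV); 
sub=im[180:235,150:230]; 
for nm,g in [('gray',cv2.cvtColor(sub,cv2.COLOR_RGB2GRAY)),('sat',hsv[180:235,150:230,1])]:
    G=cv2.GaussianBlur(cv2.resize(g,None,fx=4,fy=4,interpolation=cv2.INTER_CUBIC),(0,0),2)
    H=cv2.HoughCircles(G,cv2.HOUGH_GRADIENT,1,40,param1=60,param2=12,minRadius=44,maxRadius=54)
    print(nm,None if H is None else [(150+(x+.5)/4-.5,180+(y+.5)/4-.5,q/4,ray(c,150+x/4-.4,180+y/4-.4,.1).round(4)) for x,y,q in H[0][:4]])
m=cv2.inRange(hsv,(0,60,0),(16,255,130)); m[:175]=0;m[300:]=0;m[:,:150]=0;m[:,290:]=0
n,l,s,_=cv2.connectedComponentsWithStats(cv2.morphologyEx(m,cv2.MORPH_CLOSE,np.ones((5,5))))
for i in range(1,n):
  if s[i,4]>300:
    ys,xs=np.where(l==i); b=cv2.boxPoints(cv2.minAreaRect(np.c_[xs,ys].astype(np.float32))); W=np.array([ray(c,*p,.044) for p in b])
    print(s[i],b.round(1).tolist(),W[:,:2].round(3).tolist(),np.linalg.norm(np.diff(W,axis=0),axis=1).round(3),W.mean(0).round(4))
for n in ['scene']:
    c=cap(n); im=c['pixels']; sub=im[140:195,390:450]
    G=cv2.GaussianBlur(cv2.resize(cv2.cvtColor(sub,cv2.COLOR_RGB2GRAY),None,fx=4,fy=4,interpolation=cv2.INTER_CUBIC),(0,0),2)
    H=cv2.HoughCircles(G,cv2.HOUGH_GRADIENT,1,40,param1=60,param2=10,minRadius=32,maxRadius=42)
    print(None if H is None else [(390+x/4-.4,140+y/4-.4,q/4,ray(c,390+x/4-.4,140+y/4-.4,.1).round(4)) for x,y,q in H[0][:3]])
"
```

```text
gray [(np.float32(179.5), np.float32(203.75), np.float32(13.35), array([0.5151, 0.3323, 0.1   ]))]
sat None
[ 168  193  122  107 6601] [[166.3000030517578, 296.8999938964844], [170.39999389648438, 192.0], [292.20001220703125, 196.8000030517578], [288.1000061035156, 301.70001220703125]] [[0.298, 0.368], [0.554, 0.377], [0.545, 0.072], [0.291, 0.075]] [0.256 0.305 0.254] [0.4221 0.2231 0.044 ]
[(np.float32(420.725), np.float32(162.975), np.float32(10.35), array([0.5096, 0.3354, 0.1   ]))]
```

```bash
python3 -c "
from h import *
c=cap('top'); now=cv2.cvtColor(c['pixels'],cv2.COLOR_RGB2HSV); old=cv2.cvtColor(cv2.imread('pics/top0.png'),cv2.COLOR_BGR2HSV)
def edge(h,cu,cv):
    m=cv2.inRange(h,(20,40,110),(36,130,255))
    cols=[cu+np.argmin(m[r,cu:cu+40]) for r in range(cv-5,cv+6)]
    rows=[cv+np.argmin(m[cv:cv+40,k]) for k in range(cu-3,cu+8)]
    return cols,rows,max(cols),max(rows)
o=edge(old,195,203);n=edge(now,181,204);print(o);print(n)
"
```

```text
([np.int64(204), np.int64(205), np.int64(206), np.int64(206), np.int64(207), np.int64(207), np.int64(207), np.int64(207), np.int64(205), np.int64(205), np.int64(205)], [np.int64(213), np.int64(214), np.int64(213), np.int64(213), np.int64(213), np.int64(212), np.int64(212), np.int64(212), np.int64(212), np.int64(212), np.int64(212)], np.int64(207), np.int64(214))
([np.int64(191), np.int64(191), np.int64(191), np.int64(191), np.int64(191), np.int64(193), np.int64(194), np.int64(194), np.int64(193), np.int64(192), np.int64(191)], [np.int64(216), np.int64(216), np.int64(216), np.int64(216), np.int64(215), np.int64(215), np.int64(215), np.int64(215), np.int64(215), np.int64(215), np.int64(214)], np.int64(194), np.int64(216))
```

Emit:
servo_tool([
  [[0, -40, -13, 0, 0, 0, 0], [0, -84, -28, 0, 0, 0, 0], [0, -128, -43, 0, 0, 0, 0], [0, -172, -58, 0, 0, 0, 0], [0, -216, -73, 0, 0, 0, 0]],
])

```text
time_s: 29.35
tcp_pos: [0.471, 0.2313, 0.21]
ee_rot: [[-0.07, -0.998, -0.0], [-0.998, 0.07, -0.001], [0.001, 0.0, -1.0]]
wrist_force: [1.4, -0.3, 0.4]
gripper_width: 0.999
gripper_force: 0.0
```

Emit:
servo_tool([
  [[0, -40, -13, 0, 0, 0, 0], [0, -80, -26, 0, 0, 0, 0], [0, -102, -33, 10, 0, 0, 0], [0, -102, -33, 30, 0, 0, 0], [0, -102, -33, 45, 0, 0, 0]],
])

```text
time_s: 29.85
tcp_pos: [0.5103, 0.3297, 0.163]
ee_rot: [[-0.07, -0.998, -0.002], [-0.998, 0.07, -0.002], [0.002, 0.002, -1.0]]
wrist_force: [-0.4, -0.4, 0.0]
gripper_width: 1.001
gripper_force: 0.0
```

Emit:
servo_tool([
  [[0, 0, 0, 0, 0, 0, 0], [0, 0, 0, 0, 0, 0, 0], [0, 0, 0, 0, 0, 0, 0], [0, 0, 0, 0, 0, 0, 0], [0, 0, 0, 0, 0, 0, 0]],
])

```text
time_s: 30.35
tcp_pos: [0.5104, 0.3281, 0.1665]
ee_rot: [[-0.071, -0.997, 0.001], [-0.997, 0.071, 0.001], [-0.001, -0.001, -1.0]]
wrist_force: [-0.1, -0.5, -0.0]
gripper_width: 0.998
gripper_force: 0.0
```

```bash
python3 -c "
from h import *
delta([.511,.328,.060],-93.7)"
```

```text
t 30.35 tcp [0.5104 0.3281 0.1665] d mm [  0.2  -0.4 106.5] turn [-0.001  0.001 -0.006] w 0.998 F [-0.1 -0.5 -0. ] gf 0.0 j [ 48.  23.  -8.   0. -59. -52.]
```

Descend carefully, slowing near head height so I can read the force.

Emit:
servo_tool([
  [[0, 0, 0, 20, 0, 0, 0], [0, 0, 0, 40, 0, 0, 0], [0, 0, 0, 60, 0, 0, 0], [0, 0, 0, 75, 0, 0, 0], [0, 0, 0, 85, 0, 0, 0]],
])

```text
time_s: 30.85
tcp_pos: [0.5099, 0.3276, 0.0798]
ee_rot: [[-0.071, -0.997, -0.001], [-0.997, 0.071, -0.001], [0.001, 0.001, -1.0]]
wrist_force: [0.1, 0.6, -0.0]
gripper_width: 0.996
gripper_force: 0.0
```

Emit:
servo_tool([
  [[0, 0, 0, 12, 0, 0, 0], [0, 0, 0, 22, 0, 0, 0], [1, 0, 0, 22, 0, 0, 0], [1, 0, 0, 22, 0, 0, 0], [1, 0, 0, 22, 0, 0, 0]],
])

```text
time_s: 31.35
tcp_pos: [0.5106, 0.3283, 0.0593]
ee_rot: [[-0.071, -0.997, 0.001], [-0.997, 0.071, 0.001], [-0.001, -0.001, -1.0]]
wrist_force: [-1.0, -0.2, 0.5]
gripper_width: 0.808
gripper_force: 0.0
```

Emit:
servo_tool([
  [[1, 0, 0, 0, 0, 0, 0], [1, 0, 0, 0, 0, 0, 0], [1, 0, 0, 0, 0, 0, 0], [1, 0, 0, 0, 0, 0, 0], [1, 0, 0, -10, 0, 0, 0]],
])

```text
time_s: 31.85
tcp_pos: [0.5093, 0.3272, 0.0675]
ee_rot: [[-0.071, -0.997, -0.003], [-0.997, 0.071, -0.002], [0.002, 0.002, -1.0]]
wrist_force: [0.1, -0.1, -0.4]
gripper_width: 0.649
gripper_force: 30.0
```

Emit:
servo_tool([
  [[1, 0, 0, -40, 0, 0, 0], [1, 0, 0, -85, 0, 0, 0], [1, 0, 0, -125, 0, 0, 0], [1, 25, -2, -141, 0, 0, 0], [1, 60, -4, -141, 0, 0, 0]],
])

```text
time_s: 32.35
tcp_pos: [0.5111, 0.2692, 0.2135]
ee_rot: [[-0.068, -0.998, 0.006], [-0.998, 0.068, 0.005], [-0.005, -0.006, -1.0]]
wrist_force: [-0.1, 0.2, -1.0]
gripper_width: 0.646
gripper_force: 30.0
```

Emit:
servo_tool([
  [[1, 42, -3, 0, 0, 0, 0], [1, 84, -6, 0, 0, 0, 0], [1, 126, -8, 0, 0, 0, 0], [1, 168, -11, 0, 0, 0, 0], [1, 210, -14, 0, 0, 0, 0]],
])

```text
time_s: 32.85
tcp_pos: [0.5081, 0.0556, 0.2099]
ee_rot: [[-0.071, -0.997, -0.0], [-0.997, 0.071, 0.0], [-0.0, 0.0, -1.0]]
wrist_force: [0.4, 0.4, -1.6]
gripper_width: 0.652
gripper_force: 30.0
```

Emit:
servo_tool([
  [[1, 42, -3, 0, 0, 0, 0], [1, 84, -6, 0, 0, 0, 0], [1, 126, -8, 0, 0, 0, 0], [1, 165, -11, 0, 0, 0, 0], [1, 190, -12, 0, 0, 0, 0]],
])

```text
time_s: 33.35
tcp_pos: [0.5066, -0.1353, 0.2098]
ee_rot: [[-0.073, -0.997, -0.0], [-0.997, 0.073, 0.0], [-0.0, 0.0, -1.0]]
wrist_force: [0.0, 0.2, -1.3]
gripper_width: 0.655
gripper_force: 30.0
```

```bash
python3 -c "
from h import *
delta([.5074,-.1437,.0935],-93.7)"
```

```text
t 33.35 tcp [ 0.5066 -0.1353  0.2098] d mm [  8.3  -1.5 116.3] turn [ 0.     0.    -0.008] w 0.655 F [ 0.   0.2 -1.3] gf 30.0 j [  3.  13. -16.  -0. -61.  -7.]
```

Emit:
servo_tool([
  [[1, 8, -1, 20, 0, 0, 0], [1, 8, -1, 50, 0, 0, 0], [1, 8, -1, 75, 0, 0, 0], [1, 8, -1, 85, 0, 0, 0], [1, 8, -1, 92, 0, 0, 0]],
])

```text
time_s: 33.85
tcp_pos: [0.5076, -0.1411, 0.1172]
ee_rot: [[-0.071, -0.997, -0.001], [-0.997, 0.071, -0.0], [0.0, 0.001, -1.0]]
wrist_force: [0.4, 0.4, -0.5]
gripper_width: 0.65
gripper_force: 30.0
```

Emit:
servo_tool([
  [[1, 0, 0, 6, 0, 0, 0], [1, 0, 0, 12, 0, 0, 0], [1, 0, 0, 18, 0, 0, 0], [1, 0, 0, 22, 0, 0, 0], [1, 0, 0, 23, 0, 0, 0]],
])

```text
time_s: 34.35
tcp_pos: [0.5078, -0.1414, 0.0946]
ee_rot: [[-0.071, -0.997, -0.0], [-0.997, 0.071, -0.001], [0.001, 0.0, -1.0]]
wrist_force: [-1.8, -2.5, 1.7]
gripper_width: 0.646
gripper_force: 30.0
```

Good. Lower the last few mm, release and retreat upward.

Emit:
servo_tool([
  [[1, 0, 0, 2, 0, 0, 0], [1, 0, 0, 3, 0, 0, 0], [1, 0, 0, 3, 0, 0, 0], [0, 0, 0, 3, 0, 0, 0], [0, 0, 0, 3, 0, 0, 0]],
])

```text
time_s: 34.85
tcp_pos: [0.5082, -0.1406, 0.0915]
ee_rot: [[-0.071, -0.997, 0.001], [-0.997, 0.071, 0.001], [-0.001, -0.001, -1.0]]
wrist_force: [0.1, 0.3, -0.4]
gripper_width: 0.755
gripper_force: 0.0
```

Emit:
servo_tool([
  [[0, 0, 0, 0, 0, 0, 0], [0, 0, 0, 0, 0, 0, 0], [0, 0, 0, 0, 0, 0, 0], [0, 0, 0, -30, 0, 0, 0], [0, 0, 0, -75, 0, 0, 0]],
])

```text
time_s: 35.35
tcp_pos: [0.5058, -0.1409, 0.1648]
ee_rot: [[-0.071, -0.997, -0.007], [-0.997, 0.071, 0.0], [0.0, 0.007, -1.0]]
wrist_force: [0.6, -1.4, -0.7]
gripper_width: 0.994
gripper_force: 0.0
```

Emit:
servo_tool([
  [[0, -40, 40, -30, 0, 0, 0], [0, -80, 85, -45, 0, 0, 0], [0, -115, 125, -45, 0, 0, 0], [0, -140, 140, -45, 0, 0, 0], [0, -140, 140, -45, 0, 0, 0]],
])

```text
time_s: 35.85
tcp_pos: [0.3756, 0.011, 0.2122]
ee_rot: [[-0.065, -0.998, 0.002], [-0.998, 0.065, 0.002], [-0.002, -0.001, -1.0]]
wrist_force: [0.2, -0.2, 0.7]
gripper_width: 0.998
gripper_force: 0.0
```

```bash
python3 -c "
from h import *
T={0:(.503,-.2115),1:(.5074,-.1437),3:(.6027,-.218),4:(.6072,-.1502)}
for n,rs in (('top',(42,56)),):
    c=cap(n,'t12.png'); im=c['pixels']
    for k,p in T.items():
        u,v=proj(c,(*p,.131)); U,V=int(u)-20,int(v)-20
        G=cv2.GaussianBlur(cv2.resize(cv2.cvtColor(im[V:V+40,U:U+40],cv2.COLOR_RGB2GRAY),None,fx=4,fy=4,interpolation=cv2.INTER_CUBIC),(0,0),2)
        H=cv2.HoughCircles(G,cv2.HOUGH_GRADIENT,1,60,param1=60,param2=10,minRadius=rs[0],maxRadius=rs[1])
        x,y,q=H[0][0] if H is not None else (0,0,0)
        print(n,k,'pred',round(u,1),round(v,1),'seen',U+x/4-.4,V+y/4-.4,q/4)
# handle
c=cap('top'); hsv=cv2.cvtColor(c['pixels'],cv2.COLOR_RGB2HSV); m=cv2.inRange(hsv,(20,30,110),(36,150,255)); t=m*0; t[172:192,316:332]=m[172:192,316:332]
print([(cv2.minAreaRect(k)) for k in cv2.findContours(t,0,2)[0]])
s=r.sense();print(s['tcp_pos'])
delta([.5679,-.0063,.104],-93.7)"
```

```text
top 0 pred 413.5 209.1 seen 413.225 209.225 13.0
top 1 pred 383.4 206.9 seen 383.725 206.725 12.75
top 3 pred 415.4 166.3 seen 415.225 165.475 12.675
top 4 pred 385.8 164.1 seen 385.975 163.725 12.475
[((324.0, 181.0), (8.0, 8.0), 90.0)]
[0.37780352 0.00953016 0.21217227]
t 35.95 tcp [0.3778 0.0095 0.2122] d mm [   3.1 -190.5  108.5] turn [-0.002  0.001 -0.003] w 1.001 F [ 0.4 -0.5 -0.7] gf 0.0 j [ 26.  -2. -33.   0. -59. -30.]
```

All four heads are within 1 px of the predicted nested spots. Return to the handle.

Emit:
servo_tool([
  [[0, 1, -48, 0, 0, 0, 0], [0, 2, -96, 0, 0, 0, 0], [0, 3, -144, 0, 0, 0, 0], [0, 3, -190, 0, 0, 0, 0], [0, 3, -190, 0, 0, 0, 0]],
])

```text
time_s: 36.45
tcp_pos: [0.5729, -0.0102, 0.2083]
ee_rot: [[-0.075, -0.997, -0.002], [-0.997, 0.075, -0.002], [0.002, 0.002, -1.0]]
wrist_force: [-1.0, 0.2, -1.0]
gripper_width: 1.002
gripper_force: 0.0
```

```bash
python3 -c "
from h import *
delta([.5675,-.0065,.104],-93.7)"
```

```text
t 36.45 tcp [ 0.5729 -0.0102  0.2083] d mm [ -3.5   5.5 104.4] turn [ 0.002 -0.002 -0.01 ] w 1.002 F [-1.   0.2 -1. ] gf 0.0 j [ 15.  18.  -9.   0. -63. -20.]
```

Emit:
servo_tool([
  [[0, -1, 2, 25, 0, 0, 0], [0, -1, 2, 55, 0, 0, 0], [0, -1, 2, 85, 0, 0, 0], [0, -1, 2, 106, 0, 0, 0], [1, -1, 2, 106, 0, 0, 0]],
])

```text
time_s: 36.95
tcp_pos: [0.5632, -0.0088, 0.1016]
ee_rot: [[-0.074, -0.997, -0.008], [-0.997, 0.074, -0.002], [0.002, 0.008, -1.0]]
wrist_force: [-0.7, -0.0, 0.1]
gripper_width: 0.963
gripper_force: 0.0
```

Emit:
servo_tool([
  [[1, 0, 0, 0, 0, 0, 0], [1, 0, 0, 0, 0, 0, 0], [1, 0, 0, 0, 0, 0, 0], [1, 0, 0, 0, 0, 0, 0], [1, 0, 0, 0, 0, 0, 0]],
])

```text
time_s: 37.45
tcp_pos: [0.5658, -0.0067, 0.1063]
ee_rot: [[-0.071, -0.997, 0.001], [-0.997, 0.071, 0.0], [-0.0, -0.001, -1.0]]
wrist_force: [-0.6, 0.5, 0.1]
gripper_width: 0.539
gripper_force: 0.0
```

Emit:
servo_tool([
  [[1, 0, 0, 0, 0, 0, 0], [1, 0, 0, 0, 0, 0, 0], [1, 0, 0, 0, 0, 0, 0], [1, 0, 0, 0, 0, 0, 0], [1, 0, 0, 0, 0, 0, 0]],
])

```text
time_s: 37.95
tcp_pos: [0.5679, -0.0067, 0.106]
ee_rot: [[-0.07, -0.998, 0.005], [-0.998, 0.07, 0.0], [-0.001, -0.005, -1.0]]
wrist_force: [4.3, -1.4, -3.4]
gripper_width: 0.223
gripper_force: 30.0
```

Emit:
servo_tool([
  [[1, 6, 0, 0, 0, 0, 0], [1, 18, 0, 0, 0, 0, 0], [1, 34, 0, 0, 0, 0, 0], [1, 50, 0, 0, 0, 0, 0], [1, 66, 0, 0, 0, 0, 0]],
])

```text
time_s: 38.45
tcp_pos: [0.5635, -0.0721, 0.106]
ee_rot: [[-0.07, -0.998, 0.006], [-0.998, 0.07, 0.001], [-0.002, -0.006, -1.0]]
wrist_force: [6.2, 3.9, -2.6]
gripper_width: 0.223
gripper_force: 30.0
```

Emit:
servo_tool([
  [[1, 16, 0, 0, 0, 0, 0], [1, 32, 0, 0, 0, 0, 0], [1, 48, 0, 0, 0, 0, 0], [1, 64, 0, 0, 0, 0, 0], [1, 80, 0, 0, 0, 0, 0]],
])

```text
time_s: 38.95
tcp_pos: [0.5582, -0.1522, 0.106]
ee_rot: [[-0.07, -0.998, 0.007], [-0.998, 0.07, 0.001], [-0.001, -0.007, -1.0]]
wrist_force: [6.8, 2.2, -2.8]
gripper_width: 0.23
gripper_force: 30.0
```

Emit:
servo_tool([
  [[1, 14, 0, 0, 0, 0, 0], [1, 26, 0, 0, 0, 0, 0], [1, 36, 0, 0, 0, 0, 0], [1, 43, 0, 0, 0, 0, 0], [1, 47, 0, 0, 0, 0, 0]],
])

```text
time_s: 39.45
tcp_pos: [0.555, -0.1994, 0.106]
ee_rot: [[-0.07, -0.997, 0.007], [-0.998, 0.07, -0.0], [-0.0, -0.007, -1.0]]
wrist_force: [6.3, 1.5, -2.4]
gripper_width: 0.226
gripper_force: 30.0
```

Emit:
servo_tool([
  [[1, 2, 0, 0, 0, 0, 0], [1, 4, 0, 0, 0, 0, 0], [1, 6, 0, 0, 0, 0, 0], [1, 8, 0, 0, 0, 0, 0], [1, 10, 0, 0, 0, 0, 0]],
])

```text
time_s: 39.95
tcp_pos: [0.5545, -0.2065, 0.106]
ee_rot: [[-0.071, -0.997, 0.007], [-0.998, 0.071, 0.003], [-0.004, -0.007, -1.0]]
wrist_force: [7.0, 18.2, 2.1]
gripper_width: 0.224
gripper_force: 30.0
```

The carriage has travelled 200 mm and is against its home stop (18 N). Let go and lift clear.

Emit:
servo_tool([
  [[1, 1, 0, 0, 0, 0, 0], [1, 1, 0, 0, 0, 0, 0], [0, 0, 0, 0, 0, 0, 0], [0, 0, 0, 0, 0, 0, 0], [0, 0, 0, 0, 0, 0, 0]],
])

```text
time_s: 40.45
tcp_pos: [0.5506, -0.2095, 0.1053]
ee_rot: [[-0.071, -0.997, -0.001], [-0.997, 0.071, -0.0], [0.0, 0.001, -1.0]]
wrist_force: [0.4, -0.5, -0.1]
gripper_width: 0.416
gripper_force: 0.0
```

Emit:
servo_tool([
  [[0, 0, 0, 0, 0, 0, 0], [0, 0, 0, 0, 0, 0, 0], [0, 0, 0, -15, 0, 0, 0], [0, 0, 0, -50, 0, 0, 0], [0, 0, 0, -95, 0, 0, 0]],
])

```text
time_s: 40.95
tcp_pos: [0.5495, -0.2094, 0.1995]
ee_rot: [[-0.072, -0.997, -0.006], [-0.997, 0.072, 0.001], [-0.0, 0.006, -1.0]]
wrist_force: [1.1, 0.6, 0.2]
gripper_width: 0.867
gripper_force: 0.0
```

Emit:
servo_tool([
  [[0, -40, 15, -20, 0, 0, 0], [0, -80, 40, -20, 0, 0, 0], [0, -120, 70, -20, 0, 0, 0], [0, -140, 90, -20, 0, 0, 0], [0, -140, 90, -20, 0, 0, 0]],
])

```text
time_s: 41.45
tcp_pos: [0.4689, -0.0617, 0.2211]
ee_rot: [[-0.068, -0.998, 0.0], [-0.998, 0.068, 0.001], [-0.001, -0.0, -1.0]]
wrist_force: [0.7, 0.0, 0.9]
gripper_width: 1.0
gripper_force: 0.0
```

```bash
python3 -c "
from h import *
y=np.array([np.sin(np.radians(3.75)),np.cos(np.radians(3.75))])
T={0:(.503,-.2115),1:(.5074,-.1437),3:(.6027,-.218),4:(.6072,-.1502)}
c=cap('top','t13.png'); im=c['pixels']
for k,p in T.items():
    p=np.array(p)-.2*y; u,v=proj(c,(*p,.131)); U,V=int(u)-20,int(v)-20
    G=cv2.GaussianBlur(cv2.resize(cv2.cvtColor(im[V:V+40,U:U+40],cv2.COLOR_RGB2GRAY),None,fx=4,fy=4,interpolation=cv2.INTER_CUBIC),(0,0),2)
    H=cv2.HoughCircles(G,cv2.HOUGH_GRADIENT,1,60,param1=60,param2=10,minRadius=42,maxRadius=56)
    x,yy,q=H[0][0] if H is not None else (0,0,0)
    print(k,'pred',round(u,1),round(v,1),'seen',U+x/4-.4,V+yy/4-.4,q/4)
hsv=cv2.cvtColor(im,cv2.COLOR_RGB2HSV); h=np.array([.5664,-.0072])-.2*y; u,v=proj(c,(*h,.124)); a,b=int(u)-8,int(v)-8
m=cv2.inRange(hsv,(20,30,110),(36,150,255)); t=m*0; t[b:b+18,a:a+18]=m[b:b+18,a:a+18]
print('handle pred',u,v,[cv2.minAreaRect(k)[:2] for k in cv2.findContours(t,0,2)[0]])
delta([.5,0,.2],-93.7)"
```

```text
0 pred 502.9 215.8 seen 502.225 215.475 12.475
1 pred 472.4 213.5 seen 471.725 213.725 13.275
3 pred 503.4 172.6 seen 502.975 171.725 13.0
4 pred 473.3 170.4 seen 473.475 169.725 13.025
handle pred 410.4273014334177 187.9095194739162 [((410.5294494628906, 187.3823699951172), (9.45888900756836, 8.246211051940918))]
t 41.5 tcp [ 0.4704 -0.0626  0.2212] d mm [-64.4 -25.2  21.2] turn [-0.001  0.    -0.004] w 1.003 F [1.  0.7 0.5] gf 0.0 j [ 12.   8. -21.   0. -61. -16.]
```

The carriage is home and the heads and handle match the predictions within 1 px. The gripper is clear, so hand in.

```bash
python3 -c "
from station import r
print(r.finish_job())"
```

```text
the job is handed in; nothing more can be done
None
```

Job handed in at about 41 s: the carriage was drawn out to its stop, all four feet present were seated in sockets 0, 1, 3 and 4, and the loaded carriage was pushed back to its home stop and released; the bowl and mallet were not touched.

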